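# Dress the lens-care display on the counter

### The job

Set up the lens-care display with the wooden dish and the wooden riser where they stand: pack the three dropper bottles upright in the round dish, nested in a triangle; stand the small carton from the counter in the seat on top of the riser, long side along the riser's long side; and put the white cream pot on the counter between the two, midway in the row from dish to riser. The bottles are glass, so do not let one tip over, and leave the hand-sanitiser pump bottle where it is.

Things in the scene. Friction and masses are not known exactly. Their poses are not given: they have to be found in the camera images.
- bottle_a: one of three like dropper bottles, round amber glass with a black dropper bulb, 33 mm across and 102 mm tall, stands upright; straight-sided to about 60 mm above its base, then it narrows to a 24 mm collar (height 62 to 77 mm) and a 13 mm bulb; about 70 g; origin at the centre of its underside, z up; the three are interchangeable
- bottle_b: one of three like dropper bottles, round amber glass with a black dropper bulb, 33 mm across and 102 mm tall, stands upright; straight-sided to about 60 mm above its base, then it narrows to a 24 mm collar (height 62 to 77 mm) and a 13 mm bulb; about 70 g; origin at the centre of its underside, z up; the three are interchangeable
- bottle_c: one of three like dropper bottles, round amber glass with a black dropper bulb, 33 mm across and 102 mm tall, stands upright; straight-sided to about 60 mm above its base, then it narrows to a 24 mm collar (height 62 to 77 mm) and a 13 mm bulb; about 70 g; origin at the centre of its underside, z up; the three are interchangeable
- carton: small pale-blue product carton with a picture of fruit, 31 mm (its x) by 81 mm (its y), body 46 mm tall, standing on its narrow long face; about 45 g; origin at the centre of its underside, z up; grasp it across its 31 mm
- pot: white round cream pot with a screw lid, 54 mm across, 43 mm tall, straight-sided, stands upright; about 65 g; origin at the centre of its underside, z up
- dish_floor (a point): centre of the cork-lined floor inside the round pale-wood dish, 6 mm above the counter. The hollow is about 84 mm across at the floor, 98 mm at the rim: three bottles stand in it with their centres 20 to 25 mm from its centre, 120 degrees apart. No finger fits between two of them: close the gripper square to the line from the dish centre to the bottle
- dish: the same dish, fixed to the counter, 108 mm across and 24 mm tall outside: origin at the centre of its underside; round, its yaw means nothing. It stands 275 to 285 mm (centre to centre) from the riser, off one or the other short end of the riser, in line with the riser's long side
- riser: low pale-wood display block, fixed to the counter, 62 mm (its x) by 110 mm (its y), origin at the centre of its underside, z up. On top it has a cork-lined seat 50 mm by 98 mm inside a rim 6 mm wide and 5 mm high; the rim's top is 43 mm above the counter
- riser_seat (a point): centre of the seat's floor on top of the riser, 38 mm above the counter; its axes are the riser's (x across the seat's 50 mm, y along its 98 mm)
- sanitiser: bystander: clear hand-sanitiser bottle with a pump, 38 by 67 mm, 151 mm tall, stands loose on the counter behind the display, beside the big red box; not part of it
Not all that is in view belongs to the job. What is shaped like the bottle_a but purple or turquoise is not meant.

How it is judged:
By the outcome, as a careful person would: the job done as asked, in the order asked, and still so for the second after the job is handed in, with the robot touching nothing.
It also fails if it takes over 115 s, if anything falls off the work surface, if the arm or the gripper's body presses on something with over 40 N, if the wrist force passes 120 N, or if a joint passes its speed limit or range.

### The arm

A 6-joint arm with a two-finger parallel gripper is mounted at the origin on a cart in front of the work surface, level with it; the furniture and walls round the work are solid. World frame = base frame: x ahead of the robot, y to its left, z up, the work surface at z = 0. Lengths are in mm, angles in rad, forces in N, time in s.
With the tool pointing down it reaches from about 325 to 775 mm from the base axis. Payload 9.3 kg.
Tool frame: the origin (TCP) lies midway between the tips of the shut fingers; the grasp point (between the pads) lies ctrl.grasp_offset behind it (ctrl.grasp_offset is the distance from the TCP to the grasp point, in mm); z points along the fingers, x is the direction in which the jaws open and shut, and the axes are right-handed (so a half turn about z gives the same grasp; the last joint's range is limited). The gripper opens to 85 mm and grips with 20 to 120 N. Pads are 22 mm wide; open, the fingers measure 114 mm over their backs; the gripper's body (76 mm by 85 mm) begins 54 mm behind the grasp point. The pads swing forward as they close: fully open they stand 13 mm farther back than shut.
Start: joints at [1.051, 0.259, 0.021, 1.334, 0, 1.418], TCP at [197.248, 513.41, 231.279] pointing down, gripper open.
Joint ranges: [-3.04, 3.04], [-0.91, 1.82], [-1.04, 1.36], [-1.92, 1.95], [-1.52, 1.45], [-3.14, 3.14]. Speed limits (rad/s): [2.22, 2.22, 2.79, 3.14, 3.14, 3.14].

### API

Orientations are given as [roll, pitch, yaw] about the fixed x, y, z axes, in that order (R = Rz(yaw) Ry(pitch) Rx(roll)).
In Python, from plant import ctrl, imaging, models gives the robot as it stands.
- The arm moves only by the tool step_arm, never from a script. Its argument "increments" is a list of rows, each a list of 3 entries, a list of its own where there are three numbers: the shift along the tool's x, y, z in mm, then the turn, a rotation vector about the tool's x, y, z in degrees, then the opening, from 0 (shut) to 1 (fully open). In form: [[[x, y, z], [ax, ay, az], gripper], ...]. A call has 1 to 20 rows; each row shifts and turns the pose as measured when the row begins, along the tool's axes as they then stand; what a row does not reach is not made up. A row lasts 1/10 s, in which the tool goes at most 50 mm and 8.59 degrees, less where a joint would pass 70% of its speed; a pose out of reach is approached as far as the arm can. A call is refused whole if a number of a shift passes 50 or a number of a turn 8.59, either way. A call with a gripper value outside its range is refused whole. The fingers move at their own pace and stop on an object; the grip force is fixed at half the most. Time passes only in rows, so rows that do not move let the fingers close. It gives the time, the measured TCP pose, the force and the opening at its end, in the units of the state.
- ctrl.get_state(): the state, without advancing time (a new reading comes with each control period).
- imaging.camera(name): name is "side" or "top" or "wrist"; returns a dict with "image" (384x512x3 uint8, blue, green, red), "fx", "fy", "cx", "cy" (pixels), "R" (3x3) and "t" (3): a world point X has camera coordinates R X + t. Camera axes: x right, y down, z forward; pixel columns grow to the right and rows downward; lengths in mm; the calibration is good to about 2 mm. A picture is of the moment at which its call begins. There is no depth.
- ctrl.sign_off(): hands the job in, once; it reports no verdict.
Trained networks look in a picture, given as the dict that the camera call returned (one of the last four; its "shot" number tells which), for a name from the list of things; names that differ only in an ending like _2 or _b are one class to them, and where a whole thing is asked for, a point or a joint stands for the part that bears it (a point fixed in the world has none). Each returns a list of dicts, best first, with "confidence" (0 to 1); they miss things now and then, are a little off and sometimes report something else, mostly with a low value. They report only what shows in the picture. A call takes as long as a camera call. They do not tell look-alikes from the thing itself.
- models.search_frame(picture, target): "extent" ([left, top, right, bottom] in pixels, round what is visible of it).
- models.pinpoint(picture, target): "pixel" ([column, row] in pixels: a listed point, or the origin of a listed thing).
The state is a dict: "time": time; "joints": joint angles; "qd": joint speeds; "joint_efforts": joint torques, N m; "tool_pos": TCP position; "tool_rot": TCP orientation; "contact_force": force on the tool from outside, world axes, zero at the start; "ft_torque": the same for the moment, N m; "gripper_width": opening from 0.0 (shut) to 1.0 (fully open).
Only numpy, scipy, OpenCV 4.12 (cv2) and the standard library are available. Lean on these libraries where they do the work, as an engineer would, in place of code of your own. Each camera call takes 0.05 s, during which the arm holds its last target. There are 200 camera calls.

## Working session

There is one attempt and no reset: what is moved stays moved. The work goes in short steps, Python scripts to look and compute and a tool call to move; the robot and the scene stay as the last step left them, time stands still between calls to the robot, and variables do not carry over. Pictures are saved under pics/ and viewed, about 12 in all and at most 16, crops included, and the job is handed in when it is done.

Besides the shell and the picture viewer there is one more tool, called after "Emit:" as name(argument=value, ...) on one line, values as JSON. step_arm: Moves the arm, as the interface text tells. Its arguments: {"type":"object","properties":{"increments":{"type":"array"}},"required":["increments"]}

```bash
mkdir -p pics; ls; python3 - <<'E'
from plant import ctrl, imaging, models
import cv2
s=ctrl.get_state();print({k:s[k] for k in('time','tool_pos','tool_rot','gripper_width','contact_force')},ctrl.grasp_offset)
for n in('top','side'):
    p=imaging.camera(n);cv2.imwrite(f'pics/{n}0.png',cv2.resize(p['image'],None,fx=1.5,fy=1.5));print(n,p['fx'],p['cx'],p['cy'],p['R'],p['t'])
    for t in('bottle_a','carton','pot','dish_floor','dish','riser','riser_seat','sanitiser'):
        for d in models.pinpoint(p,t):print(t,[round(v) for v in d['pixel']],round(d['confidence'],2),end='; ')
        print()
E
```

```text
pics
{'time': 0.0, 'tool_pos': array([197.10478223, 513.17620832, 230.65528915]), 'tool_rot': array([-3.14135470e+00,  1.30368678e-03,  1.20399322e+00]), 'gripper_width': 0.999107478732185, 'contact_force': array([-0.52827073,  0.04444555,  0.29899109])} 18.700000000000003
top 473.4051497483747 254.83130475664527 191.76779663042154 [[ 0.01312972 -0.99989423 -0.00625564]
 [-0.98389134 -0.0118036  -0.1783774 ]
 [ 0.17828469  0.00849692 -0.98394226]] [  11.40177967  555.71167548 1205.8183287 ]
bottle_a [166, 208] 0.75; bottle_a [133, 198] 0.71; bottle_a [386, 187] 0.71; bottle_a [149, 170] 0.66; bottle_a [172, 162] 0.46; bottle_a [256, 240] 0.44; 
carton [154, 244] 0.74; carton [256, 241] 0.23; 

dish_floor [208, 202] 0.72; 
dish [210, 201] 0.69; 
riser [309, 188] 0.61; 
riser_seat [312, 186] 0.81; 
sanitiser [238, 140] 0.6; 
side 392.41385447822864 255.22286319594363 190.76516625769662 [[-0.98094137 -0.19290555  0.02326957]
 [-0.13522652  0.59177924 -0.79467674]
 [ 0.1395271  -0.78267796 -0.60658668]] [ 556.84472462  121.6997185  1066.6879205 ]
bottle_a [236, 311] 0.94; bottle_a [254, 282] 0.89; bottle_a [208, 289] 0.88; bottle_a [302, 219] 0.81; bottle_a [204, 266] 0.69; 
carton [298, 293] 0.74; 
pot [300, 154] 0.83; pot [302, 218] 0.45; 
dish_floor [254, 240] 0.9; 
dish [259, 243] 0.75; 
riser [257, 178] 0.87; 
riser_seat [263, 169] 0.67; 
sanitiser [200, 217] 0.8; sanitiser [236, 308] 0.63;
```

View pics/top0.png

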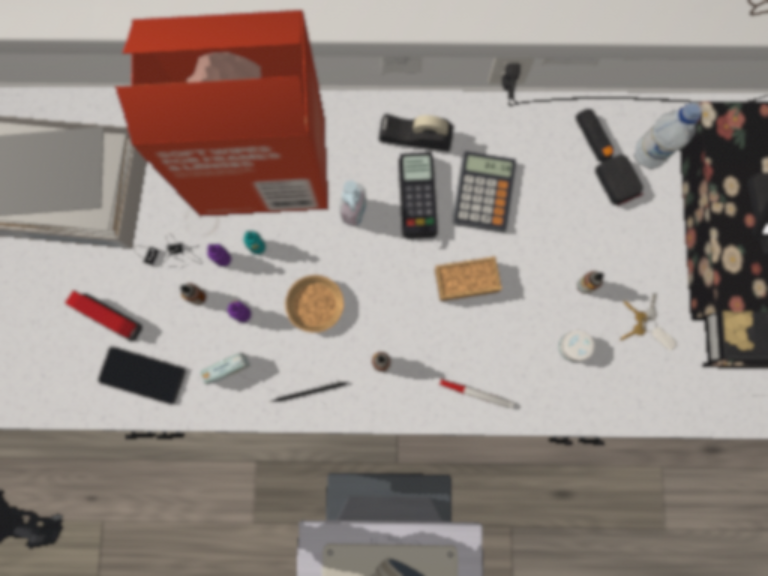

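View pics/side0.png

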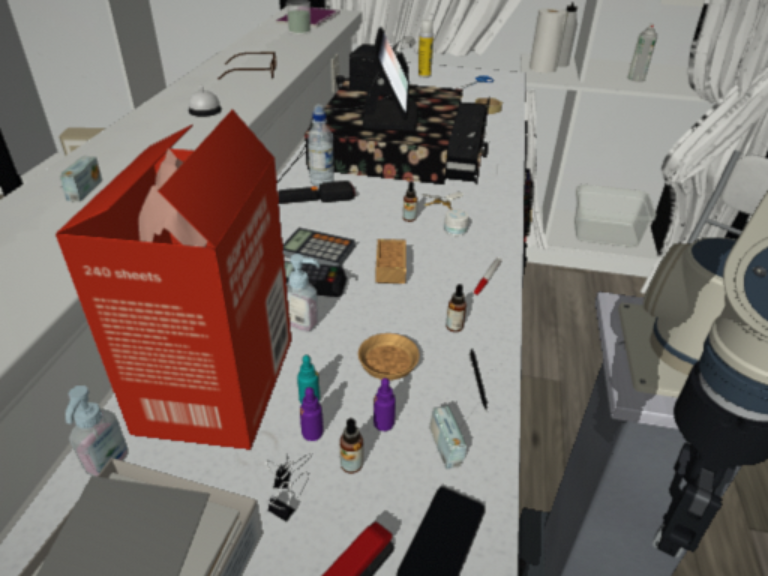

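The top view (at 1.5x) shows six bottle-shaped things. Amber ones are at (193,293), (381,361) and (592,281). Purple ones are at (219,255) and (239,312), and a turquoise one is at (255,242). Only the amber ones fit the description. The dish is at (315,303), riser (468,279), carton (225,369), pot (577,346) and sanitiser (352,203). I'll measure these and confirm the bottles in a crop.

```bash
cat > h.py <<'E'
from plant import ctrl, imaging, models
import numpy as np, cv2
from scipy.spatial.transform import Rotation as Ro
def plane(p,px,z):
    d=p['R'].T@np.array([(px[0]-p['cx'])/p['fx'],(px[1]-p['cy'])/p['fy'],1]); c=-p['R'].T@p['t']
    return c+d*(z-c[2])/d[2]
def proj(p,X):
    q=p['R']@np.array(X,float)+p['t']; return np.array([p['fx']*q[0]/q[2]+p['cx'],p['fy']*q[1]/q[2]+p['cy']])
def pin(p,t): return [(np.array(d['pixel']),d['confidence']) for d in models.pinpoint(p,t)]
H=dict(dish_floor=6,riser_seat=38)
def go(xy,z=None,yaw=None):
    "shift in the tool axes and yaw turn (deg about tool z) to put TCP at xy,z with jaw axis yaw"
    s=ctrl.get_state(); R=Ro.from_euler('xyz',s['tool_rot']).as_matrix()
    d=np.array([*xy,s['tool_pos'][2] if z is None else z])-s['tool_pos']
    cur=np.arctan2(R[1,0],R[0,0]); dy=0 if yaw is None else (yaw-cur+np.pi/2)%np.pi-np.pi/2
    print('yaw now',cur.round(3),'dist',d.round(1),'tool shift now',(R.T@d).round(1),'turn z deg',np.degrees(-dy).round(1),
      'shift in downward frame at final yaw',(Ro.from_euler('xyz',[np.pi,0,cur+dy]).as_matrix().T@d).round(1), 'tilt',s['tool_rot'][:2].round(3),'j',s['joints'].round(2))
E
python3 - <<'E'
from h import *
T=imaging.camera('top');S=imaging.camera('side')
for n,p in(('top',T),('side',S)):
    for t in('bottle_a','carton','pot','dish_floor','dish','riser','riser_seat','sanitiser'):
        print(n,t,[(plane(p,q,H.get(t,0))[:2].round().tolist(),round(c,2)) for q,c in pin(p,t)])
    for t in('pot','carton','riser'): print(t,[(np.round(d['extent']).tolist(),round(d['confidence'],2)) for d in models.search_frame(p,t)])
for n,xy in(('c1',(133,198)),('c2',(256,240)),('c3',(395,200))):
    x,y=xy;c=T['image'][y-45:y+45,x-45:x+45];cv2.imwrite(f'pics/{n}.png',c)
import glob
r1=np.hstack([cv2.resize(T['image'][y-40:y+40,x-40:x+40],(260,260),interpolation=2) for x,y in((150,190),(256,240),(385,205))])
r2=np.hstack([cv2.resize(S['image'][y-40:y+40,x-40:x+40],(260,260),interpolation=2) for x,y in((236,285),(302,205),(285,140))])
cv2.imwrite('pics/crop1.png',np.vstack([r1,r2]))
# riser rim contour in top
E
```

```text
top bottle_a [([537.0, 356.0], 0.68), ([572.0, -352.0], 0.67), ([514.0, 268.0], 0.64), ([619.0, 307.0], 0.6), ([638.0, 262.0], 0.6), ([433.0, 18.0], 0.59)]
top carton [([415.0, 290.0], 0.6)]
top pot [([462.0, -322.0], 0.8)]
top dish_floor [([527.0, 141.0], 0.59)]
top dish [([544.0, 150.0], 0.58), ([576.0, -125.0], 0.43)]
top riser [([536.0, 139.0], 0.34)]
top riser_seat [([584.0, -130.0], 0.7), ([534.0, 340.0], 0.67)]
top sanitiser [([712.0, 72.0], 0.68)]
pot [([371.0, 220.0, 395.0, 239.0], 0.74)]
carton [([134.0, 232.0, 162.0, 253.0], 0.54), ([191.0, 182.0, 231.0, 219.0], 0.23)]
riser [([287.0, 172.0, 334.0, 202.0], 0.93)]
side bottle_a [([544.0, 358.0], 0.93), ([429.0, 4.0], 0.78), ([625.0, 310.0], 0.77), ([517.0, 276.0], 0.71), ([420.0, 289.0], 0.65), ([640.0, 243.0], 0.59), ([560.0, -307.0], 0.54)]
side carton [([416.0, 294.0], 0.72)]
side pot []
side dish_floor []
side dish [([580.0, -332.0], 0.41)]
side riser [([577.0, -144.0], 0.83)]
side riser_seat [([582.0, -137.0], 0.94)]
side sanitiser [([705.0, 83.0], 0.91)]
pot [([296.0, 140.0, 314.0, 155.0], 0.59)]
carton [([285.0, 269.0, 309.0, 314.0], 0.57)]
riser [([246.0, 157.0, 268.0, 187.0], 0.86), ([268.0, 122.0, 276.0, 147.0], 0.23)]
```

View pics/crop1.png

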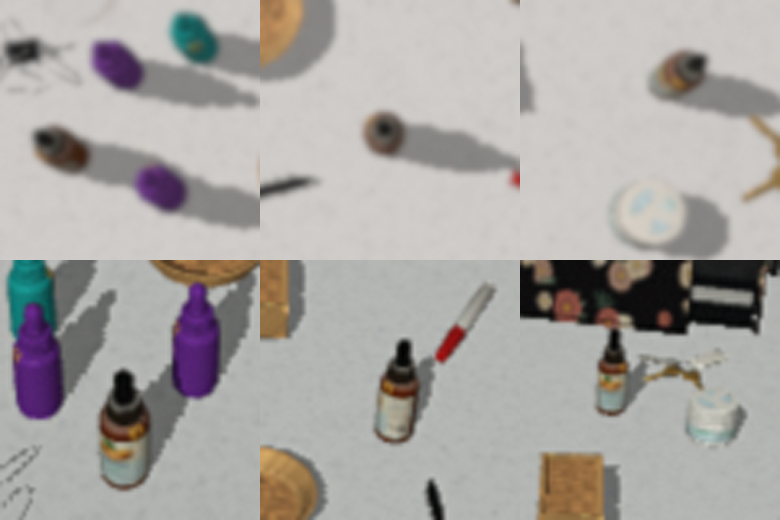

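The crop confirms it: the amber bottles with black bulbs are at top pixels (133,198), (256,240) and (395,187), and the purple and turquoise ones are look-alikes. Next I'll measure the dish and riser precisely by colour and plan the first move.

```bash
python3 - <<'E'
from h import *
for n in('top','side'):
    p=imaging.camera(n);hsv=cv2.cvtColor(p['image'],cv2.COLOR_BGR2HSV)
    m=cv2.inRange(hsv,(8,70,90),(30,255,255)); m=cv2.morphologyEx(m,cv2.MORPH_CLOSE,np.ones((3,3)))
    for c in cv2.findContours(m,cv2.RETR_EXTERNAL,cv2.CHAIN_APPROX_NONE)[0]:
        if cv2.contourArea(c)<350: continue
        c=c[:,0].astype(float); ctr=c.mean(0)
        for z in(0,24,43):
            w=np.array([plane(p,q,z)[:2] for q in c],np.float32)
            r=cv2.minAreaRect(w); e=cv2.fitEllipse(w)
            print(n,ctr.round(),z,'rect',np.round(r[0]),np.round(r[1]),round(r[2],1),'ell',np.round(e[0]),np.round(e[1]))
go((500,357),200,None)
W=imaging.camera('wrist');print(W['R'],W['t'],W['fx']); print(-W['R'].T@W['t'])
E
```

```text
top [492. 217.] 0 rect [ 503. -627.] [53. 88.] 88.1 ell [ 500. -628.] [55. 84.]
top [492. 217.] 24 rect [ 500. -616.] [52. 86.] 88.1 ell [ 497. -616.] [54. 83.]
top [492. 217.] 43 rect [ 497. -606.] [51. 85.] 88.1 ell [ 495. -606.] [53. 82.]
top [209. 202.] 0 rect [535. 143.] [100. 102.] 0.7 ell [534. 143.] [102. 104.]
top [209. 202.] 24 rect [531. 141.] [ 98. 100.] 0.7 ell [531. 141.] [100. 102.]
top [209. 202.] 43 rect [528. 139.] [97. 99.] 0.7 ell [528. 139.] [ 99. 101.]
top [312. 186.] 0 rect [ 584. -139.] [ 66. 115.] 9.8 ell [ 584. -138.] [ 72. 135.]
top [312. 186.] 24 rect [ 580. -136.] [ 65. 113.] 9.8 ell [ 580. -136.] [ 70. 133.]
top [312. 186.] 43 rect [ 576. -134.] [ 64. 111.] 9.8 ell [ 576. -134.] [ 69. 131.]
side [259. 237.] 0 rect [533. 122.] [107. 114.] 12.6 ell [534. 121.] [107. 114.]
side [259. 237.] 24 rect [529. 146.] [104. 110.] 12.6 ell [531. 146.] [103. 110.]
side [259. 237.] 43 rect [526. 166.] [101. 107.] 12.6 ell [527. 165.] [100. 108.]
side [260. 174.] 0 rect [ 584. -169.] [ 64. 163.] 9.4 ell [ 584. -169.] [ 72. 190.]
side [260. 174.] 24 rect [ 579. -134.] [ 
[... 152 characters left out ...]
 [1196. -318.] [131. 523.] 33.4 ell [1152. -324.] [167. 485.]
side [111. 138.] 24 rect [1171. -279.] [126. 506.] 33.4 ell [1128. -284.] [162. 469.]
side [111. 138.] 43 rect [1150. -248.] [123. 492.] 33.4 ell [1109. -253.] [157. 456.]
yaw now 1.204 dist [ 302.8 -156.4  -31.3] tool shift now [-37.4 338.7  31.3] turn z deg 0.0 shift in downward frame at final yaw [-37.4 338.7  31.3] tilt [ 3.142 -0.   ] j [ 1.05  0.26  0.02  1.33 -0.    1.42]
[[ 3.58943690e-01  9.33359163e-01  3.14905715e-04]
 [ 8.96728954e-01 -3.44950295e-01  2.77284110e-01]
 [ 2.58914291e-01 -9.92469965e-02 -9.60787918e-01]] [-549.59280029  -35.68442273  379.2514328 ] 319.0263570459192
[131.07850711 538.29768979 374.44798782]
```

Emit:
step_arm(increments=[[[-2, 37, 2], [0, 0, 0], 0.7], [[-2, 37, 2], [0, 0, 0], 0.7], [[-2, 37, 2], [0, 0, 0], 0.7], [[-2, 37, 2], [0, 0, 0], 0.7], [[-2, 37, 2], [0, 0, 0], 0.7], [[-2, 37, 2], [0, 0, 0], 0.7], [[-2, 37, 2], [0, 0, 0], 0.7], [[-2, 37, 2], [0, 0, 0], 0.7], [[-2, 37, 2], [0, 0, 0], 0.7], [[-2, 30, 2], [0, 0, 0], 0.7], [[0, 0, 0], [0, 0, 0], 0.7]])

```text
time: 3.35
tool_pos: [541.6, 359.7, 209.8]
tool_rot: [-3.141, -0.002, 1.208]
contact_force: [-1.4, 0.3, -0.1]
gripper_width: 0.699
```

```bash
cat > w.py <<'E'
from h import *
import sys
def look(name,targets):
    p=imaging.camera('wrist'); cv2.imwrite(f'pics/{name}.png',p['image'])
    for t in targets: print(t,[(q.round().tolist(),plane(p,q,H.get(t,0))[:2].round(1).tolist(),round(c,2)) for q,c in pin(p,t)])
    return p
if __name__=='__main__':
    look(sys.argv[1],sys.argv[2:]); s=ctrl.get_state(); print(s['time'],s['tool_pos'].round(1),s['tool_rot'].round(3),s['gripper_width'],s['contact_force'].round(1))
E
python3 w.py w1 bottle_a dish_floor
```

```text
bottle_a [([180.0, 163.0], [511.5, 273.2], 0.94), ([249.0, 231.0], [616.5, 315.6], 0.87), ([261.0, 164.0], [544.8, 358.6], 0.65)]
dish_floor [([84.0, 218.0], [530.7, 143.6], 0.63)]
3.5 [538.2 361.7 210.9] [-3.141e+00 -2.000e-03  1.211e+00] 0.6949144723421062 [-0.1  0.   0.2]
```

View pics/w1.png

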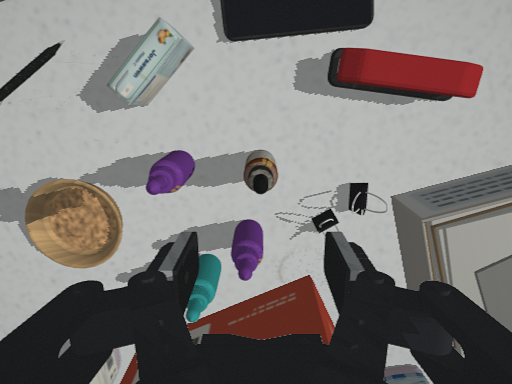

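Wrist view: the amber bottle's base is at about (261,160) with its bulb at (261,182), alone between two purple look-alikes at (180,163) and (249,231). The dish is at (75,222).

```bash
python3 - <<'E'
from h import *
p=imaging.camera('wrist')
print(plane(p,(261,183),98)[:2],plane(p,(261,150),0)[:2])
S=imaging.camera('side')
for q in((250,445),(290,350),(130,432)):print('box',plane(S,np.array(q)/1.5,0)[:2].round())
go((542,358),33)
E
```

```text
[537.46154757 361.84496438] [526.80207304 366.13768104]
box [701. 358.]
box [707. 148.]
box [888. 373.]
yaw now 1.213 dist [   4.4   -4.3 -178.5] tool shift now [ -3.    5.7 178.5] turn z deg 0.0 shift in downward frame at final yaw [ -2.5   5.7 178.5] tilt [-3.141e+00 -3.000e-03] j [0.46 0.43 0.23 1.37 0.   0.82]
```

Emit:
step_arm(increments=[[[-1, 4, 30], [0, 0, 0], 0.7], [[0, 0, 30], [0, 0, 0], 0.7], [[0, 0, 30], [0, 0, 0], 0.7], [[0, 0, 30], [0, 0, 0], 0.7], [[0, 0, 25], [0, 0, 0], 0.7], [[0, 0, 20], [0, 0, 0], 0.7], [[0, 0, 10], [0, 0, 0], 0.7], [[0, 0, 0], [0, 0, 0], 0.7]])

```text
time: 4.4
tool_pos: [534.6, 368.2, 36.7]
tool_rot: [3.136, -0.01, 1.226]
contact_force: [-0.1, 0.5, -0.2]
gripper_width: 0.702
```

```bash
cat >> h.py <<'E'
def go(xy,z,yaw):
    "shift in tool axes (mm) and rotation vector in tool axes (deg) to TCP at xy,z pointing down with jaw axis at yaw (deg)"
    s=ctrl.get_state(); R=Ro.from_euler('xyz',s['tool_rot']); d=np.array([*xy,z])-s['tool_pos']
    best=min((R.inv()*Ro.from_euler('xyz',[np.pi,0,np.radians(yaw+k)]) for k in(0,180)),key=lambda r:r.magnitude())
    print('t',s['time'],'pos',s['tool_pos'].round(1),'tool shift',R.inv().apply(d).round(1),'|',np.linalg.norm(d).round(),'turn',np.degrees(best.as_rotvec()).round(1),
     'shift in final frame',(R*best).inv().apply(d).round(1),'grip',round(s['gripper_width'],3),'F',s['contact_force'].round(1),'j1,j6',s['joints'][[0,5]].round(2))
E
python3 -c "
from h import *
go((541,360),34,69)"
```

```text
t 4.4 pos [534.6 368.2  36.7] tool shift [-5.6  8.8  2.7] | 11.0 turn [ 0.3 -0.6  1.2] shift in final frame [-5.3  8.9  2.7] grip 0.702 F [-0.1  0.5 -0.2] j1,j6 [0.47 0.82]
```

Emit:
step_arm(increments=[[[-5, 8, 2], [0, 0, 1], 0.7], [[0, 0, 0], [0, 0, 0], 0.7], [[0, 0, 0], [0, 0, 0], 0.7]])

```text
time: 4.7
tool_pos: [541.6, 361.5, 37.8]
tool_rot: [3.133, -0.013, 1.208]
contact_force: [0.0, -0.3, -0.1]
gripper_width: 0.701
```

```bash
python3 w.py w2 bottle_a; python3 -c "
from h import *
go((541,360),34,69)"
```

```text
bottle_a [([238.0, 336.0], [618.3, 316.0], 0.68), ([108.0, 224.0], [513.3, 273.3], 0.59), ([258.0, 220.0], [543.5, 358.6], 0.57)]
4.8 [541.5 361.5  37.6] [ 3.133 -0.013  1.208] 0.6998170845505493 [-0.2  0.  -0.1]
t 4.8 pos [541.5 361.5  37.6] tool shift [-1.6  0.   3.6] | 4.0 turn [ 0.5 -0.7  0.2] shift in final frame [-1.6  0.1  3.6] grip 0.7 F [-0.2  0.  -0.1] j1,j6 [0.46 0.82]
```

View pics/w2.png

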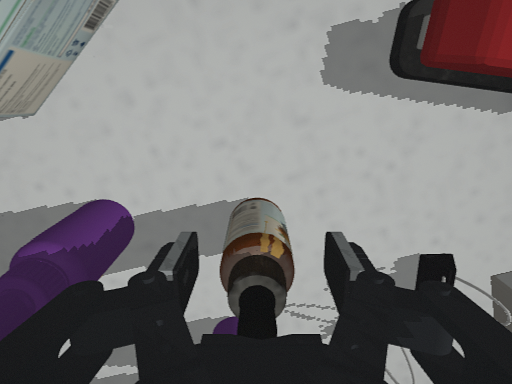

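The bottle sits centred between the pads, which are at columns 190 and 335 with the bottle at 257. Closing.

Emit:
step_arm(increments=[[[-1, 0, 3], [0.5, -0.7, 0], 0.7], [[0, 0, 0], [0, 0, 0], 0], [[0, 0, 0], [0, 0, 0], 0], [[0, 0, 0], [0, 0, 0], 0], [[0, 0, 0], [0, 0, 0], 0], [[0, 0, -5], [0, 0, 0], 0], [[0, 0, -30], [0, 0, 0], 0], [[0, 0, -30], [0, 0, 0], 0], [[0, 0, -30], [0, 0, 0], 0], [[0, 0, -25], [0, 0, 0], 0], [[0, 0, 0], [0, 0, 0], 0]])

```text
time: 5.9
tool_pos: [540.6, 360.3, 159.3]
tool_rot: [-3.139, 0.002, 1.208]
contact_force: [0.0, 1.0, -0.5]
gripper_width: 0.355
```

```bash
python3 - <<'E'
from h import *
D=np.array([531,142]); a=np.radians(159); t=D+22.5*np.array([np.cos(a),np.sin(a)]); print(t)
go(t,155,69)
for n in('top','side'):
    p=imaging.camera(n);print([ (plane(p,q,6)[:2].round(),c) for q,c in pin(p,'dish_floor')])
E
```

```text
[509.9944404  150.06327886]
t 5.9 pos [540.6 360.3 159.3] tool shift [-207.4   46.     4.6] | 212.0 turn [-0.2  0.1  0.2] shift in final frame [-207.2   46.8    4.3] grip 0.355 F [ 0.   1.  -0.5] j1,j6 [0.46 0.82]
[(array([535., 134.]), 0.59)]
[(array([541., 147.]), 0.88)]
```

```bash
cat >> h.py <<'E'
def dishfit(p):
    hsv=cv2.cvtColor(p['image'],cv2.COLOR_BGR2HSV); m=cv2.inRange(hsv,(8,60,70),(32,255,255)); m=cv2.morphologyEx(m,cv2.MORPH_CLOSE,np.ones((5,5)))
    for c in cv2.findContours(m,cv2.RETR_EXTERNAL,cv2.CHAIN_APPROX_NONE)[0]:
        if cv2.contourArea(c)<900: continue
        w=np.array([plane(p,q,24)[:2] for q in c[:,0].astype(float)],np.float32); e=cv2.fitEllipse(w)
        print(c[:,0].mean(0).round(),np.round(e[0],1),np.round(e[1]),'rect',cv2.minAreaRect(w))
E
python3 - <<'E'
from h import *
p=imaging.camera('wrist');cv2.imwrite('pics/w3.png',p['image']);dishfit(p);print(pin(p,'dish_floor'),[plane(p,q,6)[:2] for q,c in pin(p,'dish_floor')])
E
```

```text
[265. 259.] [633.  321.9] [ 62. 100.] rect ((612.5460815429688, 328.7370300292969), (68.41439819335938, 64.80237579345703), 72.57501220703125)
[ 47. 247.] [531.9 144.7] [ 99. 110.] rect ((533.7505493164062, 146.3785400390625), (95.03194427490234, 107.37857055664062), 56.699501037597656)
[(array([ 58.1, 243.3]), 0.74)] [array([532.17383963, 142.2969234 ])]
```

Emit:
step_arm(increments=[[[-29, 7, 0], [0, 0, 0], 0], [[-29, 7, 0], [0, 0, 0], 0], [[-29, 7, 0], [0, 0, 0], 0], [[-29, 7, 0], [0, 0, 0], 0], [[-29, 7, 0], [0, 0, 0], 0], [[-29, 7, 0], [0, 0, 0], 0], [[-28, 5, 0], [0, 0, 0], 0], [[0, 0, 0], [0, 0, 0], 0], [[0, 0, 0], [0, 0, 0], 0]])

```text
time: 7.15
tool_pos: [507.6, 146.6, 148.4]
tool_rot: [-3.125, 0.014, 1.21]
contact_force: [-0.6, 0.2, -0.6]
gripper_width: 0.359
```

```bash
python3 - <<'E'
from h import *
go((510.5,151),43,69)
p=imaging.camera('wrist');cv2.imwrite('pics/w4.png',p['image']);dishfit(p);print([plane(p,q,6)[:2] for q,c in pin(p,'dish_floor')])
E
```

```text
t 7.15 pos [507.6 146.6 148.4] tool shift [  6.6   3.  105.3] | 106.0 turn [-1.   0.8  0.3] shift in final frame [  5.2   1.1 105.4] grip 0.359 F [-0.6  0.2 -0.6] j1,j6 [0.12 0.49]
[ 32. 319.] [ 557.5 -118. ] [ 32. 123.] rect ((556.6898803710938, -122.11148834228516), (32.43046569824219, 109.69695281982422), 12.703614234924316)
[266. 223.] [539.  136.2] [ 97. 133.] rect ((545.0248413085938, 136.42886352539062), (105.37040710449219, 134.85504150390625), 72.87378692626953)
[array([532.17281192, 141.14055719])]
```

View pics/w4.png

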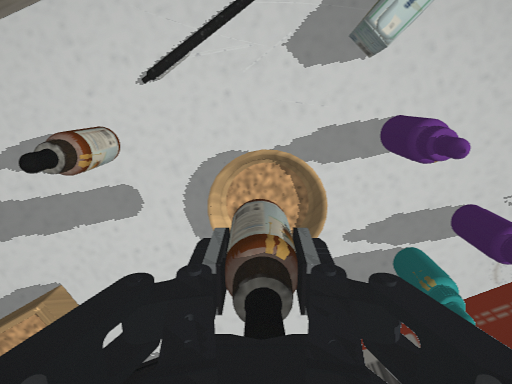

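Wrist view: the bottle is held upright over the dish, whose rim runs from column 208 to 327 with its near edge at row 150.

```bash
python3 - <<'E'
from h import *
from scipy.optimize import least_squares
p=imaging.camera('wrist')
w=np.array([plane(p,q,24)[:2] for q in((208,197),(327,197),(267,150),(225,163),(310,165))])
print(w.round(),least_squares(lambda c:np.hypot(*(w-c).T)-54,[530,143]).x, least_squares(lambda c:np.hypot(*(w-c[:2]).T)-c[2],[530,143,54]).x)
t=np.array([510.5,151]);go(t,43,69)
E
```

```text
[[503.  97.]
 [539. 195.]
 [482. 160.]
 [480. 123.]
 [507. 190.]] [531.80395807 141.6214099 ] [531.49407517 141.7381701   53.74964714]
t 7.3 pos [507.7 147.6 148.5] tool shift [  5.6   3.2 105.4] | 106.0 turn [-1.   0.8  0.4] shift in final frame [  4.2   1.4 105.5] grip 0.352 F [ 0.   1.2 -0.6] j1,j6 [0.13 0.49]
```

Emit:
step_arm(increments=[[[4, 2, 20], [-1, 0.8, 0.4], 0], [[0, 0, 25], [0, 0, 0], 0], [[0, 0, 25], [0, 0, 0], 0], [[0, 0, 20], [0, 0, 0], 0], [[0, 0, 8], [0, 0, 0], 0], [[0, 0, 0], [0, 0, 0], 0], [[0, 0, 0], [0, 0, 0], 0]])

```text
time: 8.0
tool_pos: [512.5, 156.7, 47.6]
tool_rot: [3.138, -0.003, 1.212]
contact_force: [-0.4, -0.3, -0.6]
gripper_width: 0.356
```

```bash
python3 -c "
from h import *
go((510.6,150),41,69)"
```

```text
t 8.0 pos [512.5 156.7  47.6] tool shift [-7.   0.6  6.6] | 10.0 turn [ 0.2 -0.2  0.5] shift in final frame [-7.   0.6  6.6] grip 0.356 F [-0.4 -0.3 -0.6] j1,j6 [0.14 0.5 ]
```

Emit:
step_arm(increments=[[[-7, 0, 0], [0, 0, 0], 0], [[0, 0, 0], [0, 0, 0], 0], [[0, 0, 3], [0, 0, 0], 0], [[0, 0, 2], [0, 0, 0], 0], [[0, 0, 0], [0, 0, 0], 0]])

```text
time: 8.5
tool_pos: [511.6, 149.9, 45.3]
tool_rot: [3.134, -0.005, 1.212]
contact_force: [0.5, -0.2, -0.5]
gripper_width: 0.354
```

```bash
python3 -c "
from h import *
go((510.6,150),41,69)"
```

```text
t 8.5 pos [511.6 149.9  45.3] tool shift [-0.2 -1.1  4.3] | 4.0 turn [ 0.5 -0.3  0.5] shift in final frame [-0.2 -1.   4.3] grip 0.354 F [ 0.5 -0.2 -0.5] j1,j6 [0.13 0.49]
```

Emit:
step_arm(increments=[[[0, -1, 2.5], [0.5, -0.3, 0.5], 0], [[0, 0, 2], [0, 0, 0], 0], [[0, 0, 2], [0, 0, 0], 0], [[0, 0, 0], [0, 0, 0], 0]])

```text
time: 8.9
tool_pos: [511.8, 150.0, 41.9]
tool_rot: [3.139, -0.0, 1.202]
contact_force: [-0.3, -0.8, -1.2]
gripper_width: 0.353
```

Emit:
step_arm(increments=[[[0, 0, 1.5], [0, 0, 0], 0], [[0, 0, 1], [0, 0, 0], 0], [[0, 0, 0], [0, 0, 0], 0]])

```text
time: 9.2
tool_pos: [512.7, 149.8, 41.6]
tool_rot: [3.136, -0.001, 1.202]
contact_force: [-0.6, 0.4, -0.3]
gripper_width: 0.357
```

Emit:
step_arm(increments=[[[0, 0, 2], [0, 0, 0], 0], [[0, 0, 1.5], [0, 0, 0], 0], [[0, 0, 0], [0, 0, 0], 0]])

```text
time: 9.5
tool_pos: [513.7, 149.5, 41.7]
tool_rot: [3.132, -0.002, 1.202]
contact_force: [-0.6, -0.2, -0.1]
gripper_width: 0.359
```

Emit:
step_arm(increments=[[[0, 0, 0], [0, 0, 0], 0.45], [[0, 0, 0], [0, 0, 0], 0.55], [[0, 0, 0], [0, 0, 0], 0.6], [[0, 0, 0], [0, 0, 0], 0.65], [[0, 0, -10], [0, 0, 0], 0.65], [[0, 0, -30], [0, 0, 0], 0.65], [[0, 0, -40], [0, 0, 0], 0.65], [[0, 0, -40], [0, 0, 0], 0.65], [[0, 0, 0], [0, 0, 0], 0.65]])

```text
time: 10.4
tool_pos: [511.7, 149.7, 165.5]
tool_rot: [3.136, 0.0, 1.202]
contact_force: [0.6, -0.4, -0.0]
gripper_width: 0.65
```

```bash
python3 w.py w5 bottle_a dish_floor;python3 -c "
from h import *
go((432,14),175,9)"
```

```text
bottle_a [([450.0, 208.0], [619.5, 315.0], 0.87), ([104.0, 137.0], [427.4, 19.6], 0.76), ([395.0, 248.0], [643.8, 251.0], 0.73), ([260.0, 175.0], [517.6, 146.3], 0.67), ([257.0, 341.0], [703.1, 69.8], 0.5)]
dish_floor [([27.0, 336.0], [596.9, -171.1], 0.21)]
10.55 [509.4 149.3 160. ] [-3.14   0.004  1.202] 0.6462583694114681 [ 0.3  1.1 -0.8]
t 10.55 pos [509.4 149.3 160. ] tool shift [-154.2  -23.3  -14.3] | 157.0 turn [ 0.1  0.3 59.8] shift in final frame [-97.6 121.6 -15. ] grip 0.646 F [ 0.3  1.1 -0.8] j1,j6 [0.13 0.5 ]
```

View pics/w5.png

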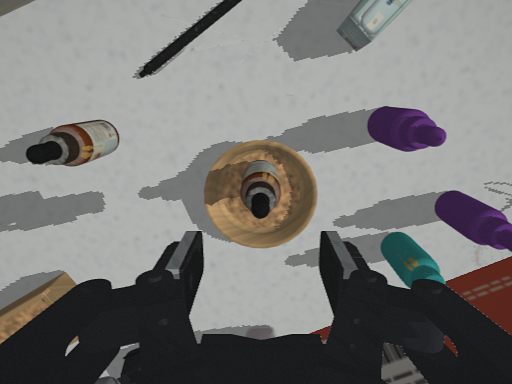

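Bottle A stands upright in the dish, base around (261,173) and dish centre (262,193). Next is bottle B, seen at (104,137).

Emit:
step_arm(increments=[[[0, 0, -8], [0, 0, 7.5], 0.7], [[0, 0, -8], [0, 0, 7.5], 0.7], [[0, 0, -8], [0, 0, 7.5], 0.7], [[0, 0, -8], [0, 0, 7.5], 0.7], [[0, 0, -5], [0, 0, 7.5], 0.7], [[0, 0, 0], [0, 0, 7.5], 0.7], [[0, 0, 0], [0, 0, 7.5], 0.7], [[0, 0, 0], [0, 0, 7.5], 0.7], [[-24, 27, 0], [0, 0, 0], 0.7], [[-24, 27, 0], [0, 0, 0], 0.7], [[-24, 27, 0], [0, 0, 0], 0.7], [[-20, 27, 0], [0, 0, 0], 0.7], [[0, 0, 0], [0, 0, 0], 0.7]])

```text
time: 11.85
tool_pos: [418.6, 28.6, 181.9]
tool_rot: [3.14, 0.039, 0.111]
contact_force: [-1.0, 0.6, -0.6]
gripper_width: 0.701
```

```bash
python3 w.py w6 bottle_a riser_seat dish_floor;python3 -c "
from h import *
go((430,16),34,9)"
```

```text
bottle_a [([276.0, 174.0], [427.8, 20.0], 0.84), ([390.0, 56.0], [519.5, 145.8], 0.57)]
riser_seat [([401.0, 341.0], [581.3, -136.0], 0.6)]
dish_floor []
12.05 [421.2  30.9 182.4] [3.14  0.037 0.114] 0.6962593665823292 [ 0.5 -0.3 -0.4]
t 12.05 pos [421.2  30.9 182.4] tool shift [ 12.5  15.6 148. ] | 149.0 turn [ 0.   2.1 -2.5] shift in final frame [  6.3  16.1 148.4] grip 0.696 F [ 0.5 -0.3 -0.4] j1,j6 [-0.12  1.34]
```

Emit:
step_arm(increments=[[[5, 13, 0], [0, 2.1, -2.5], 0.7], [[0, 0, 30], [0, 0, 0], 0.7], [[0, 0, 30], [0, 0, 0], 0.7], [[0, 0, 10], [0, 0, 0], 0.7], [[0, 0, 0], [0, 0, 0], 0.7]])

```text
time: 12.55
tool_pos: [431.2, 22.3, 108.8]
tool_rot: [-3.141, -0.002, 0.166]
contact_force: [0.1, 0.3, -0.9]
gripper_width: 0.7
```

```bash
python3 w.py w7 bottle_a;python3 -c "
from h import *
go((428,19),34,9)"
```

```text
bottle_a [([260.0, 188.0], [430.5, 19.0], 0.9), ([411.0, 39.0], [520.4, 148.4], 0.84)]
12.65 [431.8  22.  110.2] [ 3.141e+00 -3.000e-03  1.660e-01] 0.697941440207307 [-0.  -0.2 -0.7]
t 12.65 pos [431.8  22.  110.2] tool shift [-4.5  2.4 76.2] | 76.0 turn [ 0.  -0.2  0.5] shift in final frame [-4.3  2.4 76.2] grip 0.698 F [-0.  -0.2 -0.7] j1,j6 [-0.14  1.26]
```

View pics/w7.png

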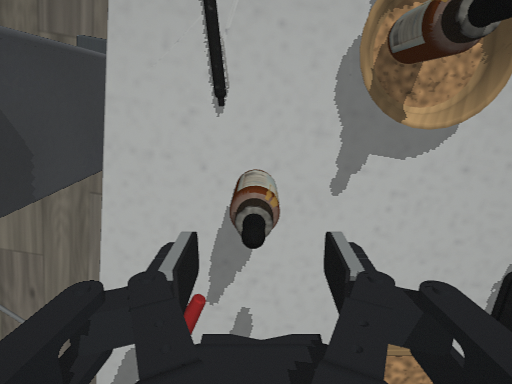

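Bottle B lies between the fingers, base at (258,188), with its neighbours clear. Descending.

Emit:
step_arm(increments=[[[-2, 3, 20], [0, 0, 0.5], 0.7], [[0, 0, 25], [0, 0, 0], 0.7], [[0, 0, 20], [0, 0, 0], 0.7], [[0, 0, 8], [0, 0, 0], 0.7], [[0, 0, 0], [0, 0, 0], 0.7], [[0, 0, 0], [0, 0, 0], 0.7]])

```text
time: 13.25
tool_pos: [436.3, 19.9, 40.2]
tool_rot: [3.139, -0.013, 0.161]
contact_force: [-0.8, 0.7, 0.1]
gripper_width: 0.704
```

```bash
python3 w.py w8 bottle_a;python3 -c "
from h import *
go((430,19),34.5,9)"
```

```text
bottle_a [([244.0, 215.0], [425.8, 17.6], 0.88), ([461.0, 11.0], [520.7, 146.9], 0.82)]
13.35 [436.4  19.8  40.4] [ 3.138 -0.013  0.161] 0.6996791828671862 [-0.7  0.4  0.1]
t 13.35 pos [436.4  19.8  40.4] tool shift [-6.5 -0.2  5.8] | 9.0 turn [ 0.2 -0.8  0.2] shift in final frame [-6.5 -0.2  5.9] grip 0.7 F [-0.7  0.4  0.1] j1,j6 [-0.15  1.26]
```

Emit:
step_arm(increments=[[[-7, 0, 3], [0, -0.8, 0], 0.7], [[0, 0, 2.5], [0, 0, 0], 0.7], [[0, 0, 0], [0, 0, 0], 0.7], [[0, 0, 0], [0, 0, 0], 0], [[0, 0, 0], [0, 0, 0], 0], [[0, 0, 0], [0, 0, 0], 0], [[0, 0, 0], [0, 0, 0], 0]])

```text
time: 14.05
tool_pos: [429.8, 18.4, 36.4]
tool_rot: [3.137, -0.001, 0.161]
contact_force: [-0.3, 0.4, -0.6]
gripper_width: 0.357
```

Emit:
step_arm(increments=[[[0, 0, -5], [0, 0, 0], 0], [[0, 0, -30], [0, 0, 0], 0], [[0, 0, -30], [0, 0, 0], 0], [[0, 0, -30], [0, 0, 0], 0], [[0, 0, -25], [0, 0, 0], 0], [[0, 0, -5], [0, 0, 0], 0], [[0, 0, 0], [0, 0, 0], 0], [[0, 0, 0], [0, 0, 0], 0]])

```text
time: 14.85
tool_pos: [428.3, 19.1, 165.6]
tool_rot: [3.139, 0.002, 0.161]
contact_force: [0.4, -0.1, -1.0]
gripper_width: 0.356
```

```bash
python3 - <<'E'
from h import *
D=np.array([531.6,142])
for a in(279,39): print(a,D+22.5*np.array([np.cos(np.radians(a)),np.sin(np.radians(a))]))
go((535,119.8),160,9)
p=imaging.camera('top')
print([(plane(p,q,6)[:2].round(),round(c,2)) for q,c in pin(p,'bottle_a')])
E
```

```text
279 [535.11977546 119.77701234]
39 [549.08578413 156.1597088 ]
t 14.85 pos [428.3  19.1 165.6] tool shift [121.4 -82.4   5.1] | 147.0 turn [0.2 0.1 0.2] shift in final frame [121.1 -82.8   5.6] grip 0.356 F [ 0.4 -0.1 -1. ] j1,j6 [-0.15  1.26]
[(array([611., 313.]), 0.75), (array([518., 266.]), 0.69), (array([643., 248.]), 0.69), (array([513., 146.]), 0.67), (array([ 569., -350.]), 0.58)]
```

Emit:
step_arm(increments=[[[24, -16, 0], [0, 0, 0], 0], [[24, -16, 0], [0, 0, 0], 0], [[24, -16, 0], [0, 0, 0], 0], [[24, -16, 0], [0, 0, 0], 0], [[24, -17, 0], [0, 0, 0], 0], [[0, 0, 0], [0, 0, 0], 0], [[0, 0, 0], [0, 0, 0], 0]])

```text
time: 15.65
tool_pos: [534.0, 121.7, 155.5]
tool_rot: [3.14, 0.017, 0.158]
contact_force: [-0.4, 0.3, -0.5]
gripper_width: 0.357
```

```bash
python3 -c "
from h import *
go((535,119.5),43,9);p=imaging.camera('wrist');cv2.imwrite('pics/w9.png',p['image'])"
```

```text
t 15.65 pos [534.  121.7 155.5] tool shift [  2.5   2.1 112.5] | 113.0 turn [0.1 1.  0.1] shift in final frame [  0.6   2.3 112.5] grip 0.357 F [-0.4  0.3 -0.5] j1,j6 [0.07 1.48]
```

View pics/w9.png

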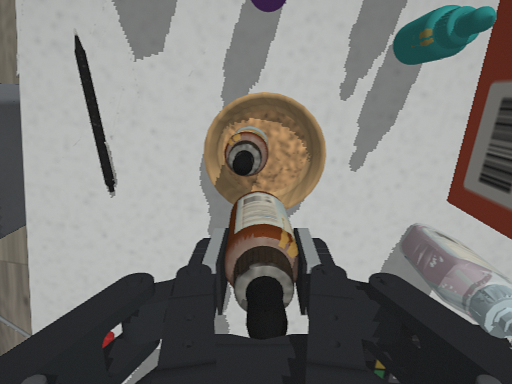

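Wrist view: bottle A stands in the dish, bulb at (242,160). B is held above the dish's near side, and the sanitiser at (460,275) is clear of the fingers.

```bash
python3 - <<'E'
from h import *
from scipy.optimize import least_squares
p=imaging.camera('wrist')
w=np.array([plane(p,q,24)[:2] for q in((205,150),(325,150),(265,93),(222,112),(308,112))])
print(least_squares(lambda c:np.hypot(*(w-c).T)-54,[530,143]).x, least_squares(lambda c:np.hypot(*(w-c[:2]).T)-c[2],[530,143,54]).x)
print('A bulb',plane(p,(242,162),104)[:2],pin(p,'bottle_a')); print([plane(p,q,6)[:2] for q,c in pin(p,'bottle_a')])
E
```

```text
[531.96222609 138.32232753] [531.5785494  140.69999601  52.16204559]
A bulb [516.12896426 149.30903213] [(array([249. , 142.6]), 0.7), (array([409.3,  47.8]), 0.7), (array([257.7, 215.3]), 0.63)]
[array([515.72694103, 147.30344918]), array([637.36393484, 247.81728583]), array([534.61050793,  78.17584068])]
```

Emit:
step_arm(increments=[[[1, 2, 20], [0, 1, 0], 0], [[0, 0, 25], [0, 0, 0], 0], [[0, 0, 25], [0, 0, 0], 0], [[0, 0, 20], [0, 0, 0], 0], [[0, 0, 8], [0, 0, 0], 0], [[0, 0, 0], [0, 0, 0], 0], [[0, 0, 0], [0, 0, 0], 0]])

```text
time: 16.55
tool_pos: [534.5, 115.1, 60.0]
tool_rot: [3.139, -0.01, 0.152]
contact_force: [0.4, 0.1, -0.3]
gripper_width: 0.356
```

```bash
python3 -c "
from h import *
go((535,119.5),42,9)"
```

```text
t 16.55 pos [534.5 115.1  60. ] tool shift [ 0.9 -4.3 18. ] | 18.0 turn [ 0.1 -0.6 -0.3] shift in final frame [ 1.1 -4.3 18. ] grip 0.356 F [ 0.4  0.1 -0.3] j1,j6 [0.06 1.48]
```

Emit:
step_arm(increments=[[[1, -4, 0], [0, -0.6, 0], 0], [[0, 0, 0], [0, 0, 0], 0], [[0, 0, 8], [0, 0, 0], 0], [[0, 0, 4], [0, 0, 0], 0], [[0, 0, 2], [0, 0, 0], 0], [[0, 0, 0], [0, 0, 0], 0]])

```text
time: 17.15
tool_pos: [536.6, 119.8, 47.7]
tool_rot: [3.139, -0.003, 0.152]
contact_force: [0.7, -0.5, -0.9]
gripper_width: 0.357
```

```bash
python3 -c "
from h import *
go((535,119),42,9)"
```

```text
t 17.15 pos [536.6 119.8  47.7] tool shift [-1.7  0.5  5.7] | 6.0 turn [ 0.2 -0.2 -0.3] shift in final frame [-1.7  0.5  5.7] grip 0.357 F [ 0.7 -0.5 -0.9] j1,j6 [0.07 1.49]
```

Emit:
step_arm(increments=[[[-2, 1, 2], [0, 0, 0], 0], [[0, 0, 2], [0, 0, 0], 0], [[0, 0, 1.5], [0, 0, 0], 0], [[0, 0, 1], [0, 0, 0], 0], [[0, 0, 0], [0, 0, 0], 0]])

```text
time: 17.65
tool_pos: [534.8, 118.3, 42.5]
tool_rot: [3.139, -0.005, 0.152]
contact_force: [1.0, 0.7, -0.8]
gripper_width: 0.356
```

Emit:
step_arm(increments=[[[0, 0, 1], [0, 0, 0], 0], [[0, 0, 1], [0, 0, 0], 0], [[0, 0, 0], [0, 0, 0], 0]])

```text
time: 17.95
tool_pos: [535.0, 118.3, 42.4]
tool_rot: [3.138, -0.007, 0.152]
contact_force: [0.2, 0.8, -1.0]
gripper_width: 0.358
```

Emit:
step_arm(increments=[[[0, 0, 0], [0, 0, 0], 0.42], [[0, 0, 0], [0, 0, 0], 0.5], [[0, 0, 0], [0, 0, 0], 0.57], [[0, 0, 0], [0, 0, 0], 0.6], [[0, 0, -10], [0, 0, 0], 0.6], [[0, 0, -30], [0, 0, 0], 0.6], [[0, 0, -40], [0, 0, 0], 0.6], [[0, 0, -40], [0, 0, 0], 0.6], [[0, 0, -10], [0, 0, 0], 0.6], [[0, 0, 0], [0, 0, 0], 0.6]])

```text
time: 18.95
tool_pos: [533.5, 118.5, 178.6]
tool_rot: [3.138, -0.005, 0.152]
contact_force: [0.0, 0.2, -1.5]
gripper_width: 0.599
```

```bash
python3 w.py w10 bottle_a dish_floor;python3 -c "
from h import *
go((566,-351),210,129)"
```

```text
bottle_a [([410.0, 229.0], [705.8, 72.9], 0.7), ([258.0, 168.0], [531.9, 115.3], 0.67), ([249.0, 136.0], [517.8, 146.9], 0.62), ([394.0, 45.0], [639.2, 250.7], 0.62)]
dish_floor [([262.0, 145.0], [532.0, 141.3], 0.91)]
19.1 [532.3 118.3 175.8] [ 3.139e+00 -1.000e-03  1.520e-01] 0.5954165147491913 [-0.3  0.8 -0.1]
t 19.1 pos [532.3 118.3 175.8] tool shift [-37.6 469.1 -33. ] | 472.0 turn [ 0.1 -0.1 59.7] shift in final frame [385.9 269.2 -34.2] grip 0.595 F [-0.3  0.8 -0.1] j1,j6 [0.07 1.49]
```

View pics/w10.png

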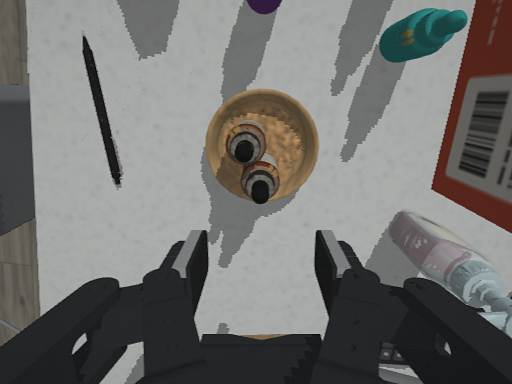

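Both bottles stand upright in the dish, with bulbs at (243,152) and (260,190). The free slot is upper right. Going for bottle C.

Emit:
step_arm(increments=[[[-3, 40, -8], [0, 0, 0], 0.7], [[-3, 46, -8], [0, 0, 0], 0.7], [[-3, 46, -8], [0, 0, 0], 0.7], [[-3, 46, -8], [0, 0, 0], 0.7], [[-3, 46, 0], [0, 0, 0], 0.7], [[-3, 46, 0], [0, 0, 0], 0.7], [[-3, 46, 0], [0, 0, 0], 0.7], [[-3, 46, 0], [0, 0, 0], 0.7], [[-3, 46, 0], [0, 0, 0], 0.7], [[0, 0, 0], [0, 0, 8.5], 0.7], [[0, 0, 0], [0, 0, 8.5], 0.7], [[0, 0, 0], [0, 0, 8.5], 0.7], [[0, 0, 0], [0, 0, 8.5], 0.7], [[0, 0, 0], [0, 0, 8.5], 0.7], [[0, 0, 0], [0, 0, 8.5], 0.7], [[0, 0, 0], [0, 0, 8.5], 0.7], [[0, 0, 0], [0, 0, 0], 0.7]])

```text
time: 20.8
tool_pos: [559.0, -303.1, 172.4]
tool_rot: [3.121, 0.045, -0.895]
contact_force: [-0.8, -0.0, 0.8]
gripper_width: 0.697
```

```bash
python3 w.py w11 bottle_a pot riser_seat;python3 -c "
from h import *
go((568,-352),130,129)"
```

```text
bottle_a [([314.0, 182.0], [573.2, -350.8], 0.65)]
pot [([228.0, 246.0], [458.4, -326.6], 0.63)]
riser_seat [([120.0, 25.0], [579.2, -134.6], 0.76)]
21.0 [ 559.4 -303.3  173.6] [ 3.121  0.043 -0.889] 0.6951833774580587 [0.6 0.1 0.1]
t 21.0 pos [ 559.4 -303.3  173.6] tool shift [45.1 23.1 42.2] | 66.0 turn [1.2 2.5 0.1] shift in final frame [43.3 23.9 43.6] grip 0.695 F [0.6 0.1 0.1] j1,j6 [-0.62  1.84]
```

Emit:
step_arm(increments=[[[22, 10, 0], [1.2, 2.5, 0], 0.7], [[22, 10, 10], [0, 0, 0], 0.7], [[0, 0, 20], [0, 0, 0], 0.7], [[0, 0, 10], [0, 0, 0], 0.7], [[0, 0, 0], [0, 0, 0], 0.7], [[0, 0, 0], [0, 0, 0], 0.7]])

```text
time: 21.6
tool_pos: [572.6, -351.2, 132.5]
tool_rot: [-3.14, -0.003, -0.875]
contact_force: [-0.1, -0.4, 0.6]
gripper_width: 0.699
```

```bash
python3 w.py w12 bottle_a pot;python3 -c "
from h import *
go((571.5,-351.5),36,129)"
```

```text
bottle_a [([263.0, 179.0], [572.4, -353.9], 0.86)]
pot [([167.0, 250.0], [461.3, -328.2], 0.71)]
21.75 [ 572.9 -351.3  133. ] [-3.139 -0.005 -0.875] 0.6975027281818875 [-0.1  0.3  0.7]
t 21.75 pos [ 572.9 -351.3  133. ] tool shift [-1.2  1.4 97. ] | 97.0 turn [-0.1 -0.3  0.9] shift in final frame [-0.7  1.2 97. ] grip 0.698 F [-0.1  0.3  0.7] j1,j6 [-0.68  1.77]
```

View pics/w12.png

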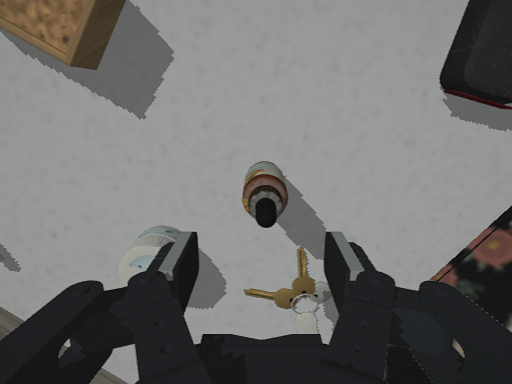

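Bottle C is centred at (265,180) with its bulb at (265,212). The pot at (155,258) and the keys are clear of the fingers.

Emit:
step_arm(increments=[[[-1, 2, 25], [0, 0, 0.8], 0.7], [[0, 0, 30], [0, 0, 0], 0.7], [[0, 0, 25], [0, 0, 0], 0.7], [[0, 0, 10], [0, 0, 0], 0.7], [[0, 0, 0], [0, 0, 0], 0.7], [[0, 0, 0], [0, 0, 0], 0.7]])

```text
time: 22.35
tool_pos: [574.1, -352.9, 46.7]
tool_rot: [-3.137, -0.014, -0.887]
contact_force: [0.0, -0.7, -0.5]
gripper_width: 0.7
```

```bash
python3 w.py w13 bottle_a;python3 -c "
from h import *
go((572,-352.5),36,129)"
```

```text
bottle_a [([259.0, 213.0], [572.5, -353.5], 0.73)]
22.45 [ 574.3 -353.    47.1] [-3.137 -0.015 -0.887] 0.7028037571359002 [ 0.3 -0.6 -0.1]
t 22.45 pos [ 574.3 -353.    47.1] tool shift [-2.   1.5 11.1] | 11.0 turn [-0.3 -0.9  0.2] shift in final frame [-1.8  1.4 11.1] grip 0.703 F [ 0.3 -0.6 -0.1] j1,j6 [-0.68  1.78]
```

Emit:
step_arm(increments=[[[-2, 1, 8], [-0.3, -0.9, 0], 0.7], [[0, 0, 4], [0, 0, 0], 0.7], [[0, 0, 0], [0, 0, 0], 0.7], [[0, 0, 0], [0, 0, 0], 0], [[0, 0, 0], [0, 0, 0], 0], [[0, 0, 0], [0, 0, 0], 0], [[0, 0, 0], [0, 0, 0], 0]])

```text
time: 23.15
tool_pos: [573.3, -353.0, 37.0]
tool_rot: [3.141, -0.002, -0.887]
contact_force: [-0.5, -0.5, -0.4]
gripper_width: 0.357
```

Emit:
step_arm(increments=[[[0, 0, -5], [0, 0, 0], 0], [[0, 0, -30], [0, 0, 0], 0], [[0, 0, -30], [0, 0, 0], 0], [[0, 0, -30], [0, 0, 0], 0], [[0, 0, -30], [0, 0, 0], 0], [[0, 0, -15], [0, 0, 0], 0], [[0, 0, 0], [0, 0, 0], 0], [[0, 0, 0], [0, 0, 0], 0]])

```text
time: 23.95
tool_pos: [572.1, -351.9, 182.3]
tool_rot: [3.141, 0.001, -0.887]
contact_force: [-0.3, 1.1, -0.7]
gripper_width: 0.359
```

```bash
python3 - <<'E'
from h import *
go((549,156),170,129)
s=ctrl.get_state(); print(s['joints'])
E
```

```text
t 23.95 pos [ 572.1 -351.9  182.3] tool shift [-408.3 -303.    12.4] | 509.0 turn [0.1 0.1 0.2] shift in final frame [-409.2 -301.7   12.3] grip 0.359 F [-0.3  1.1 -0.7] j1,j6 [-0.68  1.78]
[-6.75952917e-01  4.85785949e-01  2.46733463e-01  1.33295171e+00
 -7.63757595e-04  1.78192714e+00]
```

Emit:
step_arm(increments=[[[-28, -20, 0], [0, 0, 0], 0], [[-34, -25, 0], [0, 0, 0], 0], [[-34, -25, 0], [0, 0, 0], 0], [[-34, -25, 0], [0, 0, 0], 0], [[-34, -25, 0], [0, 0, 0], 0], [[-34, -25, 0], [0, 0, 0], 0], [[-34, -25, 0], [0, 0, 0], 0], [[-34, -25, 0], [0, 0, 0], 0], [[-34, -25, 0], [0, 0, 0], 0], [[-34, -25, 0], [0, 0, 0], 0], [[-34, -25, 0], [0, 0, 0], 0], [[-28, -22, 0], [0, 0, 0], 0], [[0, 0, 0], [0, 0, 0], 0], [[0, 0, 0], [0, 0, 0], 0]])

```text
time: 25.35
tool_pos: [539.0, 158.4, 163.8]
tool_rot: [3.124, 0.022, -0.89]
contact_force: [0.1, -1.0, -0.7]
gripper_width: 0.355
```

```bash
python3 - <<'E'
from h import *
go((550,155),170,129)
p=imaging.camera('wrist');cv2.imwrite('pics/w14.png',p['image'])
for t in('bottle_a','dish_floor'):print([plane(p,q,6)[:2].round(1) for q,c in pin(p,t)])
E
```

```text
t 25.35 pos [539.  158.4 163.8] tool shift [ 9.4 -6.3 -6.5] | 13.0 turn [1.  1.2 0. ] shift in final frame [ 9.5 -6.4 -6.2] grip 0.355 F [ 0.1 -1.  -0.7] j1,j6 [0.13 2.59]
[array([516.4, 147.9]), array([639.2, 252.3]), array([499.7, 127.6]), array([514. , 274.4]), array([534.4, 119.6])]
[array([532.3, 138.7]), array([415.8, 295.4])]
```

Emit:
step_arm(increments=[[[9, -6, 0], [1, 1.2, 0], 0], [[0, 0, 0], [0, 0, 0], 0], [[0, 0, 0], [0, 0, 0], 0]])

```text
time: 25.8
tool_pos: [551.5, 150.5, 163.9]
tool_rot: [-3.14, -0.002, -0.897]
contact_force: [0.4, -0.4, -1.6]
gripper_width: 0.358
```

```bash
python3 - <<'E'
from h import *
go((550,155),60,129)
p=imaging.camera('wrist');cv2.imwrite('pics/w15.png',p['image'])
E
```

```text
t 25.8 pos [551.5 150.5 163.9] tool shift [ -4.6  -1.5 103.9] | 104.0 turn [-0.1 -0.1 -0.4] shift in final frame [ -4.4  -1.7 103.9] grip 0.358 F [ 0.4 -0.4 -1.6] j1,j6 [0.12 2.59]
```

View pics/w15.png

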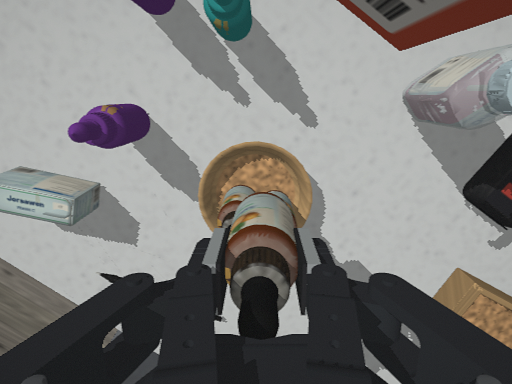

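Wrist view, with the camera now on the far side: bottle C is held upright over the dish, A shows at (235,195), and the sanitiser at (460,85) is clear. I'll correct the lateral position before lowering past the bottle tops.

Emit:
step_arm(increments=[[[-4.5, -1.5, 0], [0, 0, -0.4], 0], [[0, 0, 0], [0, 0, 0], 0], [[0, 0, 10], [0, 0, 0], 0], [[0, 0, 10], [0, 0, 0], 0], [[0, 0, 0], [0, 0, 0], 0]])

```text
time: 26.35
tool_pos: [549.6, 155.0, 142.2]
tool_rot: [-3.14, -0.002, -0.89]
contact_force: [0.0, 0.2, -1.4]
gripper_width: 0.355
```

```bash
python3 -c "
from h import *
go((550,155),60,129)"
```

```text
t 26.35 pos [549.6 155.  142.2] tool shift [ 0.1 -0.2 82.2] | 82.0 turn [-0.1 -0.1  0. ] shift in final frame [ 0.2 -0.3 82.2] grip 0.355 F [ 0.   0.2 -1.4] j1,j6 [0.13 2.59]
```

Slower steps drift less, so I'll descend gently.

Emit:
step_arm(increments=[[[0, 0, 10], [0, 0, 0], 0], [[0, 0, 10], [0, 0, 0], 0], [[0, 0, 10], [0, 0, 0], 0], [[0, 0, 10], [0, 0, 0], 0], [[0, 0, 0], [0, 0, 0], 0]])

```text
time: 26.85
tool_pos: [549.1, 154.9, 97.5]
tool_rot: [-3.141, -0.001, -0.89]
contact_force: [-0.1, 0.8, -2.1]
gripper_width: 0.355
```

```bash
python3 -c "
from h import *
go((550,155),43,129)"
```

```text
t 26.85 pos [549.1 154.9  97.5] tool shift [ 0.5 -0.8 54.5] | 54.0 turn [-0. -0.  0.] shift in final frame [ 0.6 -0.8 54.5] grip 0.355 F [-0.1  0.8 -2.1] j1,j6 [0.13 2.59]
```

Emit:
step_arm(increments=[[[0.5, -1, 10], [0, 0, 0], 0], [[0, 0, 10], [0, 0, 0], 0], [[0, 0, 10], [0, 0, 0], 0], [[0, 0, 8], [0, 0, 0], 0], [[0, 0, 4], [0, 0, 0], 0], [[0, 0, 0], [0, 0, 0], 0]])

```text
time: 27.45
tool_pos: [550.4, 155.2, 51.5]
tool_rot: [-3.141, -0.001, -0.89]
contact_force: [0.1, -0.5, -1.0]
gripper_width: 0.362
```

```bash
python3 -c "
from h import *
go((550,155),43,129)"
```

```text
t 27.45 pos [550.4 155.2  51.5] tool shift [-0.1  0.4  8.5] | 9.0 turn [-0. -0.  0.] shift in final frame [-0.1  0.4  8.5] grip 0.362 F [ 0.1 -0.5 -1. ] j1,j6 [0.13 2.59]
```

Emit:
step_arm(increments=[[[0, 0, 4], [0, 0, 0], 0], [[0, 0, 2.5], [0, 0, 0], 0], [[0, 0, 1.5], [0, 0, 0], 0], [[0, 0, 1], [0, 0, 0], 0], [[0, 0, 0], [0, 0, 0], 0]])

```text
time: 27.95
tool_pos: [551.1, 155.3, 42.9]
tool_rot: [-3.14, -0.002, -0.89]
contact_force: [-1.2, -0.5, -1.1]
gripper_width: 0.356
```

Emit:
step_arm(increments=[[[0, 0, 1], [0, 0, 0], 0], [[0, 0, 0], [0, 0, 0], 0.42], [[0, 0, 0], [0, 0, 0], 0.5], [[0, 0, 0], [0, 0, 0], 0.57], [[0, 0, 0], [0, 0, 0], 0.6], [[0, 0, -8], [0, 0, 0], 0.6], [[0, 0, -20], [0, 0, 0], 0.6], [[0, 0, -40], [0, 0, 0], 0.6], [[0, 0, -40], [0, 0, 0], 0.6], [[0, 0, -30], [0, 0, 0], 0.6], [[0, 0, 0], [0, 0, 0], 0.6], [[0, 0, 0], [0, 0, 0], 0.6]])

```text
time: 29.15
tool_pos: [550.2, 155.2, 188.3]
tool_rot: [-3.139, -0.002, -0.89]
contact_force: [-0.5, 0.1, -0.2]
gripper_width: 0.607
```

```bash
python3 - <<'E'
from h import *
p=imaging.camera('wrist');cv2.imwrite('pics/w16.png',p['image'])
for t in('bottle_a','dish_floor'):print([(q.round(),plane(p,q,6)[:2].round(1)) for q,c in pin(p,t)])
print('carton',[(q.round(),plane(p,q,0)[:2].round(1)) for q,c in pin(p,'carton')])
E
```

```text
[(array([247., 195.]), array([516.7, 146.4])), (array([170.,   4.]), array([615.5, 314.3])), (array([276., 200.]), array([531.9, 118.8])), (array([263., 164.]), array([553.4, 154.5])), (array([241.,  29.]), array([639.8, 250.7])), (array([148., 121.]), array([515.5, 271.7]))]
[]
carton [(array([ 77., 180.]), array([413.7, 297.7]))]
```

View pics/w16.png

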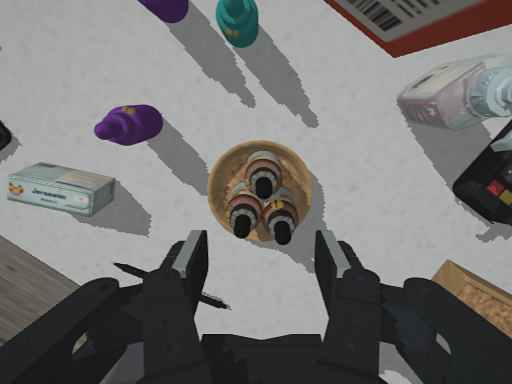

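All three bottles stand upright in a triangle, bulbs at (243,225), (283,232) and (264,187). I'll quantify the triangle from the bulbs and get the carton pose.

```bash
python3 - <<'E'
from h import *
from scipy.optimize import least_squares
p=imaging.camera('wrist')
b=[plane(p,q,106)[:2] for q in((243,224),(283,231),(264,186))]
w=np.array([plane(p,q,24)[:2] for q in((208,190),(312,190),(261,141),(222,158),(300,158))])
D=least_squares(lambda c:np.hypot(*(w-c).T)-54,[530,143]).x
print(np.round(b,1),D.round(1),[np.hypot(*(x-D)).round(1) for x in b],[np.hypot(*(b[i]-b[i-1])).round(1) for i in range(3)])
def carton(p,z=46):
    c=max((cv2.approxPolyDP(cv2.convexHull(c),2,True) for c in cv2.findContours(m,0,1)[0]),key=cv2.contourArea)
# carton top-face corners by eye in this view: (8,192)?; use vertical-top corners
for q in((15,164),(112,178),(92,194),(8,185)): print(plane(p,q,46)[:2].round(1))
x=cv2.resize(p['image'][150:230,0:130],None,fx=6,fy=6,interpolation=2)
T=imaging.camera('top');y=cv2.resize(T['image'][222:265,120:190],(780,480),interpolation=2)
cv2.imwrite('pics/cart.png',np.vstack([cv2.resize(x,(780,480))[:300*2//2],y[:300]]) if 0 else cv2.resize(x,(780,480)))
go((415,294),190,0)
E
```

```text
[[522.9 151. ]
 [537.5 123.8]
 [556.  157.5]] [528.7 138.8] [np.float64(13.5), np.float64(17.4), np.float64(33.1)] [np.float64(33.7), np.float64(30.8), np.float64(38.4)]
[417.6 334.6]
[461.6 259.5]
[436.7 265.8]
[395.6 330.5]
t 29.45 pos [549.8 155.2 186.6] tool shift [-192.7   17.3   -3.5] | 194.0 turn [  0.  -0. -51.] shift in final frame [-134.8 -138.8   -3.4] grip 0.6 F [-0.2 -0.7 -0.1] j1,j6 [0.13 2.59]
```

View pics/cart.png

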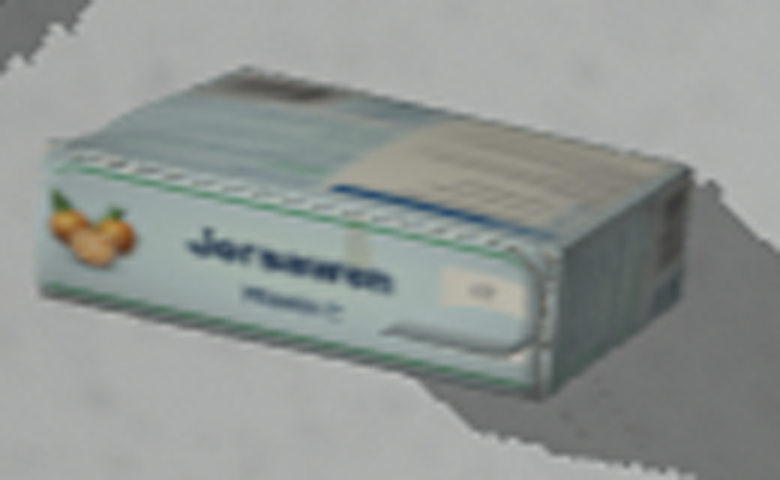

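The carton stands on its narrow long face. Its top face is the printed "Jorsewen" face, with corners at crop pixels (50,155), (555,245), (540,395) and (40,290).

```bash
cat > c.py <<'E'
from h import *
def quad(p,px,z):
    w=np.array([plane(p,q,z)[:2] for q in px],np.float32); c=w.mean(0); l=(w[1]-w[0]+w[2]-w[3])/2; s=(w[3]-w[0]+w[2]-w[1])/2
    print('centre',c.round(1),'long',np.hypot(*l).round(1),np.degrees(np.arctan2(l[1],l[0]))%180,'short',np.hypot(*s).round(1),np.degrees(np.arctan2(s[1],s[0]))%180)
E
python3 - <<'E'
from c import *
p=imaging.camera('wrist')
quad(p,[(x/6,150+y/6) for x,y in((50,155),(555,245),(540,395),(40,290))],46)
go((415,293),190,35)
E
```

```text
centre [410.8 295.7] long 76.7 117.017944 short 24.0 24.229843
t 29.5 pos [549.9 155.2 186.7] tool shift [-192.    18.    -3.4] | 193.0 turn [  0.  -0. -86.] shift in final frame [ -31.4 -190.3   -3.3] grip 0.598 F [ 0.5  0.3 -0.6] j1,j6 [0.13 2.59]
```

Emit:
step_arm(increments=[[[0, 0, 0], [0, 0, -8.5], 0.8], [[0, 0, 0], [0, 0, -8.5], 0.8], [[0, 0, 0], [0, 0, -8.5], 0.8], [[0, 0, 0], [0, 0, -8.5], 0.8], [[0, 0, 0], [0, 0, -8.5], 0.8], [[0, 0, 0], [0, 0, -8.5], 0.8], [[0, 0, 0], [0, 0, -8.5], 0.8], [[0, 0, 0], [0, 0, -8.5], 0.8], [[0, 0, 0], [0, 0, -8.5], 0.8], [[-12, -37, 0], [0, 0, 0], 0.8], [[-12, -37, 0], [0, 0, 0], 0.8], [[-12, -37, 0], [0, 0, 0], 0.8], [[-12, -37, 0], [0, 0, 0], 0.8], [[-10, -37, 0], [0, 0, 0], 0.8], [[0, 0, 0], [0, 0, 0], 0.8], [[0, 0, 0], [0, 0, 0], 0.8]])

```text
time: 31.1
tool_pos: [407.6, 297.0, 177.8]
tool_rot: [-3.138, 0.015, 0.469]
contact_force: [0.1, -1.1, 0.1]
gripper_width: 0.804
```

```bash
python3 - <<'E'
from h import *
go((413,295),190,27)
p=imaging.camera('wrist');cv2.imwrite('pics/w17.png',p['image'])
print([(q.round(),plane(p,q,0)[:2].round(1)) for q,c in pin(p,'carton')],[d['extent'] for d in models.search_frame(p,'carton')])
# corners of bright carton against grey: saturation/teal edges
hsv=cv2.cvtColor(p['image'],cv2.COLOR_BGR2HSV); q=proj(p,(413,295,46)).astype(int);print(q)
m=cv2.inRange(hsv,(70,18,60),(110,255,255)); m=cv2.morphologyEx(m,cv2.MORPH_CLOSE,np.ones((7,7)))
for c in cv2.findContours(m,0,1)[0]:
    if cv2.contourArea(c)>800: print(cv2.contourArea(c),cv2.minAreaRect(c),cv2.approxPolyDP(cv2.convexHull(c),3,True)[:,0].tolist())
for n in('top','side'):
    t=imaging.camera(n);print(n,[(plane(t,q,6)[:2].round(),round(c,2)) for q,c in pin(t,'bottle_a')])
E
```

```text
t 31.1 pos [407.6 297.  177.8] tool shift [  3.7   4.2 -12.3] | 14.0 turn [-0.2  0.9 -0.1] shift in final frame [  3.9   4.3 -12.2] grip 0.804 F [ 0.1 -1.1  0.1] j1,j6 [0.46 1.56]
[(array([265., 170.]), array([409.7, 294.2]))] [[250.6, 131.7, 283.4, 223.6]]
[268 182]
2470.5 ((267.5, 177.0), (90.0, 31.0), 90.0) [[280, 132], [283, 170], [279, 217], [276, 222], [254, 221], [255, 135]]
19191.5 ((88.80406188964844, 161.15664672851562), (167.1248321533203, 190.48255920410156), 76.9208755493164) [[174, 107], [138, 193], [24, 262], [4, 217], [0, 197], [0, 96], [106, 73]]
top [(array([556., 153.]), 0.67), (array([540., 122.]), 0.66), (array([618., 315.]), 0.61), (array([637., 248.]), 0.45), (array([523., 143.]), 0.44), (array([518., 264.]), 0.44)]
side [(array([548., 150.]), 0.79), (array([640., 257.]), 0.69), (array([515., 154.]), 0.68), (array([529., 109.]), 0.67), (array([623., 315.]), 0.57), (array([515., 285.]), 0.56)]
```

View pics/w17.png

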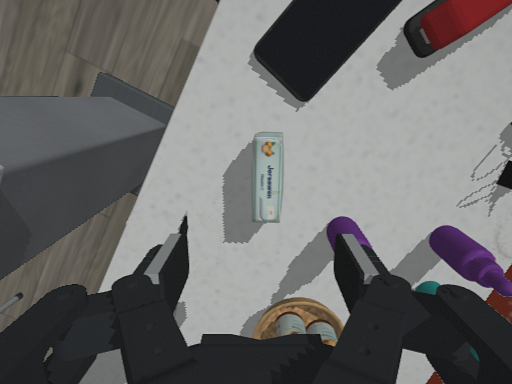

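Wrist view: the carton is upright at (267,177), nearly aligned with the tool's y axis. A purple look-alike at (345,232) stands to the right. First I'll get a sharper check of the three bottles through bulb blobs in both fixed cameras.

```bash
python3 - <<'E'
from c import *
p=imaging.camera('wrist')
quad(p,[(281,133),(279,221),(252,221),(254,133)],46)
from scipy.optimize import least_squares
P0={'A':(513,149.7),'B':(535,118.4),'C':(551,155)}
obs=[]
for n in('top','side'):
    t=imaging.camera(n);g=t['image'].max(2)
    q=proj(t,(533,141,103)).astype(int); x0,y0=q[0]-25,q[1]-30; sub=g[y0:y0+60,x0:x0+50]
    k,l,st,ce=cv2.connectedComponentsWithStats((sub<55).astype(np.uint8))
    print(n,{a:proj(t,(*v,100)).round(1).tolist() for a,v in P0.items()})
    for i in range(1,k):
        if st[i,4]>3: print('blob',(ce[i]+[x0,y0]).round(1),st[i,2:],plane(t,ce[i]+[x0,y0],99)[:2].round(1))
T=imaging.camera('top');S=imaging.camera('side')
def cr(t,c): q=proj(t,c).astype(int); return cv2.resize(t['image'][q[1]-32:q[1]+32,q[0]-26:q[0]+26],None,fx=7.5,fy=7.5,interpolation=2)
cv2.imwrite('pics/tri.png',np.hstack([cr(T,(533,141,50)),cr(S,(533,141,50))]))
E
```

```text
centre [411.1 296.7] long 80.7 115.676445 short 24.0 26.879196
top {'A': [202.7, 204.1], 'B': [215.3, 195.7], 'C': [201.1, 189.4]}
blob [201.9 189.6] [ 3  4 11] [550.6 153.1]
blob [215.5 197.2] [ 4  4 11] [531.5 117.7]
blob [204.2 203.5] [ 4  4 11] [514.7 146.1]
side {'A': [266.3, 215.9], 'B': [259.8, 206.6], 'C': [250.6, 215.0]}
blob [278.7 215.3] [  8  31 199] [483.7 139.9]
blob [261.9 215. ] [12 17 98] [524.3 147.7]
blob [250.  221.4] [ 9 14 69] [548.  177.1]
blob [264.9 225.2] [10  5 31] [510.6 182.7]
```

View pics/tri.png

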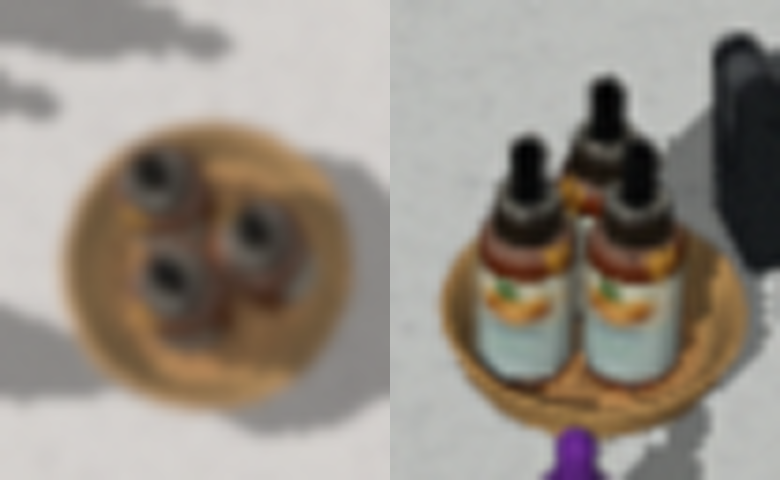

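The last crop shows all three bottles upright. Blob distances are 33, 37 and 40 mm, so they're nested. That used my last picture, so from here I work with numbers. Next, the carton.

Emit:
step_arm(increments=[[[3, 3, 10], [0, 0.9, 0], 0.75], [[0, 0, 20], [0, 0, 0], 0.75], [[0, 0, 20], [0, 0, 0], 0.75], [[0, 0, 20], [0, 0, 0], 0.75], [[0, 0, 15], [0, 0, 0], 0.75], [[0, 0, 5], [0, 0, 0], 0.75], [[0, 0, 0], [0, 0, 0], 0.75]])

```text
time: 32.4
tool_pos: [413.4, 295.4, 86.0]
tool_rot: [-3.138, -0.004, 0.466]
contact_force: [0.6, -0.5, 0.6]
gripper_width: 0.749
```

```bash
cat > cc.py <<'E'
from c import *
def blob(p,lo=(70,18,60),hi=(110,255,255)):
    hsv=cv2.cvtColor(p['image'],cv2.COLOR_BGR2HSV); m=cv2.inRange(hsv,lo,hi); m[:,:]=cv2.morphologyEx(m,cv2.MORPH_CLOSE,np.ones((7,7)))
    for c in cv2.findContours(m,0,1)[0]:
        if cv2.contourArea(c)>800: print(cv2.contourArea(c),cv2.approxPolyDP(cv2.convexHull(c),3,True)[:,0].tolist())
E
python3 - <<'E'
from cc import *
go((411.5,296),14,26.5)
p=imaging.camera('wrist');blob(p)
print([(q.round(),plane(p,q,0)[:2].round(1)) for q,c in pin(p,'carton')],[d['extent'] for d in models.search_frame(p,'carton')])
E
```

```text
t 32.4 pos [413.4 295.4  86. ] tool shift [-1.8 -1.1 72. ] | 72.0 turn [-0.2 -0.2  0.2] shift in final frame [-1.5 -1.4 72. ] grip 0.749 F [ 0.6 -0.5  0.6] j1,j6 [0.45 1.56]
5305.5 [[279, 140], [282, 197], [277, 264], [273, 270], [239, 269], [240, 148], [243, 142]]
14045.5 [[132, 94], [88, 211], [5, 269], [0, 267], [0, 95], [76, 69]]
[(array([260., 192.]), array([412.2, 295.8]))] [[234.2, 140.8, 282.0, 274.6]]
```

Emit:
step_arm(increments=[[[-1, -1, 15], [0, 0, 0.2], 0.75], [[0, 0, 20], [0, 0, 0], 0.75], [[0, 0, 15], [0, 0, 0], 0.75], [[0, 0, 12], [0, 0, 0], 0.75], [[0, 0, 5], [0, 0, 0], 0.75], [[0, 0, 0], [0, 0, 0], 0.75]])

```text
time: 33.15
tool_pos: [416.8, 298.6, 23.6]
tool_rot: [-3.138, -0.017, 0.463]
contact_force: [0.2, -0.2, 0.4]
gripper_width: 0.744
```

```bash
python3 -c "
from h import *
go((412,296),14,26.5)"
```

```text
t 33.15 pos [416.8 298.6  23.6] tool shift [-5.6  0.2  9.5] | 11.0 turn [-0.2 -1.   0. ] shift in final frame [-5.5  0.2  9.6] grip 0.744 F [ 0.2 -0.2  0.4] j1,j6 [0.46 1.56]
```

Emit:
step_arm(increments=[[[-5, 0, 4], [0, -1, 0], 0.75], [[0, 0, 4], [0, 0, 0], 0.75], [[0, 0, 0], [0, 0, 0], 0.75], [[0, 0, 0], [0, 0, 0], 0.75]])

```text
time: 33.55
tool_pos: [413.2, 296.9, 17.0]
tool_rot: [-3.138, -0.001, 0.463]
contact_force: [0.4, -0.5, 1.5]
gripper_width: 0.754
```

Emit:
step_arm(increments=[[[0, 0, 0], [0, 0, 0], 0], [[0, 0, 0], [0, 0, 0], 0], [[0, 0, 0], [0, 0, 0], 0], [[0, 0, 0], [0, 0, 0], 0], [[0, 0, 0], [0, 0, 0], 0]])

```text
time: 34.05
tool_pos: [413.7, 297.1, 17.8]
tool_rot: [-3.138, -0.003, 0.463]
contact_force: [0.1, -0.2, -0.3]
gripper_width: 0.346
```

Emit:
step_arm(increments=[[[0, 0, -5], [0, 0, 0], 0], [[0, 0, -30], [0, 0, 0], 0], [[0, 0, -35], [0, 0, 0], 0], [[0, 0, -35], [0, 0, 0], 0], [[0, 0, -35], [0, 0, 0], 0], [[0, 0, -15], [0, 0, 5.6], 0], [[0, 0, 0], [0, 0, 5.6], 0], [[0, 0, 0], [0, 0, 5.6], 0], [[0, 0, 0], [0, 0, 0], 0], [[0, 0, 0], [0, 0, 0], 0]])

```text
time: 35.05
tool_pos: [412.4, 295.9, 182.1]
tool_rot: [-3.137, -0.002, 0.162]
contact_force: [0.5, -0.3, -0.7]
gripper_width: 0.346
```

```bash
python3 -c "
from h import *
go((577,-134),165,9.7)"
```

```text
t 35.05 pos [412.4 295.9 182.1] tool shift [ 93.  450.9  15.4] | 461.0 turn [-0.2 -0.1 -0.4] shift in final frame [ 89.8 451.4  17.1] grip 0.346 F [ 0.5 -0.3 -0.7] j1,j6 [0.45 1.86]
```

Emit:
step_arm(increments=[[[8, 35, 0], [0, 0, -0.4], 0], [[8, 42, 0], [0, 0, 0], 0], [[8, 42, 0], [0, 0, 0], 0], [[8, 42, 0], [0, 0, 0], 0], [[8, 42, 0], [0, 0, 0], 0], [[8, 42, 0], [0, 0, 0], 0], [[8, 42, 0], [0, 0, 0], 0], [[8, 42, 0], [0, 0, 0], 0], [[9, 42, 0], [0, 0, 0], 0], [[9, 42, 0], [0, 0, 0], 0], [[9, 38, 0], [0, 0, 0], 0], [[0, 0, 0], [0, 0, 0], 0], [[0, 0, 0], [0, 0, 0], 0]])

```text
time: 36.35
tool_pos: [589.0, -147.8, 175.9]
tool_rot: [-3.134, 0.004, 0.209]
contact_force: [0.2, 0.2, -0.5]
gripper_width: 0.351
```

```bash
python3 - <<'E'
from c import *
go((578.5,-134.5),100,9.7)
p=imaging.camera('wrist');cv2.imwrite('pics/w18.png',p['image'])
for t in('riser','riser_seat','dish_floor','carton'):print(t,[(q.round(),plane(p,q,H.get(t,0))[:2].round(1),round(c,2)) for q,c in pin(p,t)])
hsv=cv2.cvtColor(p['image'],cv2.COLOR_BGR2HSV); m=cv2.inRange(hsv,(8,60,70),(32,255,255))
for c in cv2.findContours(m,0,1)[0]:
    if cv2.contourArea(c)>600: print(cv2.contourArea(c),[(q.tolist(),plane(p,q,43)[:2].round().tolist()) for q in cv2.approxPolyDP(c,4,True)[:,0]])
E
```

```text
t 36.35 pos [ 589.  -147.8  175.9] tool shift [ -7.3 -14.6  76.1] | 78.0 turn [-0.4  0.2  2.3] shift in final frame [ -8.2 -14.9  75.9] grip 0.351 F [ 0.2  0.2 -0.5] j1,j6 [-0.39  0.98]
riser []
riser_seat [(array([253., 161.]), array([ 578.3, -135.1]), 0.84)]
dish_floor [(array([254., 162.]), array([ 579.6, -142.2]), 0.4)]
carton [(array([260., 232.]), array([ 601.7, -217.2]), 0.78)]
4758.5 [([292, 100], [600.0, -77.0]), ([220, 97], [540.0, -87.0]), ([219, 218], [558.0, -193.0]), ([224, 218], [562.0, -192.0]), ([224, 184], [557.0, -160.0]), ([237, 163], [565.0, -139.0]), ([288, 159], [608.0, -126.0])]
```

The riser measures consistently at centre (579,-135), yaw about 9.6°, with edges of 61 and 108 mm. Aligning and lowering.

Emit:
step_arm(increments=[[[-8, -14, 0], [0, 0, 2.3], 0], [[0, 0, 0], [0, 0, 0], 0], [[0, 0, 15], [0, 0, 0], 0], [[0, 0, 20], [0, 0, 0], 0], [[0, 0, 20], [0, 0, 0], 0], [[0, 0, 15], [0, 0, 0], 0], [[0, 0, 0], [0, 0, 0], 0], [[0, 0, 0], [0, 0, 0], 0]])

```text
time: 37.4
tool_pos: [579.5, -128.6, 109.1]
tool_rot: [-3.139, -0.004, 0.184]
contact_force: [-0.7, 0.6, 0.4]
gripper_width: 0.351
```

```bash
python3 -c "
from h import *
go((579,-135),56,9.6)"
```

```text
t 37.4 pos [ 579.5 -128.6  109.1] tool shift [-1.9  6.3 53.1] | 53.0 turn [-0.1 -0.2  0.9] shift in final frame [-1.5  6.2 53.1] grip 0.351 F [-0.7  0.6  0.4] j1,j6 [-0.36  1.03]
```

Emit:
step_arm(increments=[[[-1.5, 6, 0], [0, 0, 0.9], 0], [[0, 0, 0], [0, 0, 0], 0], [[0, 0, 10], [0, 0, 0], 0], [[0, 0, 10], [0, 0, 0], 0], [[0, 0, 10], [0, 0, 0], 0], [[0, 0, 8], [0, 0, 0], 0], [[0, 0, 0], [0, 0, 0], 0]])

```text
time: 38.1
tool_pos: [580.4, -135.7, 70.2]
tool_rot: [-3.141, -0.007, 0.168]
contact_force: [0.0, 0.2, -1.3]
gripper_width: 0.35
```

```bash
python3 -c "
from h import *
go((579,-135),56,9.6)"
```

```text
t 38.1 pos [ 580.4 -135.7   70.2] tool shift [-1.4 -0.9 14.2] | 14.0 turn [-0.  -0.4  0. ] shift in final frame [-1.3 -0.9 14.2] grip 0.35 F [ 0.   0.2 -1.3] j1,j6 [-0.37  1.03]
```

Emit:
step_arm(increments=[[[-1.5, -1, 4], [0, -0.4, 0], 0], [[0, 0, 4], [0, 0, 0], 0], [[0, 0, 3], [0, 0, 0], 0], [[0, 0, 1.5], [0, 0, 0], 0], [[0, 0, 0], [0, 0, 0], 0]])

```text
time: 38.6
tool_pos: [578.8, -134.8, 56.6]
tool_rot: [-3.141, 0.001, 0.168]
contact_force: [-0.3, -0.3, 0.1]
gripper_width: 0.351
```

Emit:
step_arm(increments=[[[0, 0, 1.5], [0, 0, 0], 0], [[0, 0, 1], [0, 0, 0], 0], [[0, 0, 0], [0, 0, 0], 0]])

```text
time: 38.9
tool_pos: [579.1, -135.0, 56.1]
tool_rot: [3.141, -0.001, 0.168]
contact_force: [-0.9, -0.2, 0.3]
gripper_width: 0.351
```

Emit:
step_arm(increments=[[[0, 0, 0], [0, 0, 0], 0.42], [[0, 0, 0], [0, 0, 0], 0.5], [[0, 0, 0], [0, 0, 0], 0.6], [[0, 0, 0], [0, 0, 0], 0.6], [[0, 0, -10], [0, 0, 0], 0.6], [[0, 0, -30], [0, 0, 0], 0.6], [[0, 0, -40], [0, 0, 0], 0.6], [[0, 0, -30], [0, 0, 0], 0.6], [[0, 0, 0], [0, 0, 0], 0.6]])

```text
time: 39.8
tool_pos: [578.5, -134.8, 171.7]
tool_rot: [3.141, 0.0, 0.168]
contact_force: [0.1, 0.2, -1.1]
gripper_width: 0.604
```

```bash
python3 - <<'E'
from cc import *
p=imaging.camera('wrist');blob(p)
for t in('riser_seat','carton'):print(t,[(q.round(),plane(p,q,38)[:2].round(1),round(c,2)) for q,c in pin(p,t)],[(np.round(d['extent']),round(d['confidence'],2)) for d in models.search_frame(p,t)])
c=np.array([579,-135]);a=np.radians(9.6);u=np.array([np.cos(a),np.sin(a)]);v=np.array([-u[1],u[0]])
print('expected top corners',[proj(p,(*(c+i*15.5*u+j*40.5*v),84)).round().tolist() for i,j in((1,1),(-1,1),(-1,-1),(1,-1))])
T=imaging.camera('top')
for q,p_ in ((T,'top'),(imaging.camera('side'),'side')):
    for t in('carton','pot'): print(p_,t,[(plane(q,x,38 if t=='carton' else 0)[:2].round(),round(k,2)) for x,k in pin(q,t)])
go((461,-326),150,9.6)
E
```

```text
3445.5 [[277, 135], [279, 188], [275, 236], [246, 239], [246, 138]]
riser_seat [] [(array([226., 113., 299., 236.]), 0.76)]
carton [(array([262., 176.]), array([ 579.1, -134.2]), 0.8)] [(array([242., 132., 282., 242.]), 0.6)]
expected top corners [[284.0, 139.0], [241.0, 139.0], [243.0, 241.0], [282.0, 241.0]]
top carton [(array([553., 161.]), 0.48)]
top pot [(array([ 459., -321.]), 0.68)]
side carton [(array([ 587., -149.]), 0.65), (array([528., 158.]), 0.54)]
side pot [(array([ 460., -320.]), 0.6)]
t 40.35 pos [ 576.8 -134.2  166.3] tool shift [-146.1  169.9   16.7] | 225.0 turn [-0.2  0.4  0. ] shift in final frame [-146.1  169.9   16.3] grip 0.6 F [0.8 0.2 0.7] j1,j6 [-0.37  1.03]
```

The carton is seated: its visible corners match the expected ones, with its centre at (579,-134). Next, the pot.

Emit:
step_arm(increments=[[[-24, 28, 0], [0, 0, 0], 1], [[-24, 28, 0], [0, 0, 0], 1], [[-24, 28, 0], [0, 0, 0], 1], [[-24, 28, 0], [0, 0, 0], 1], [[-24, 28, 0], [0, 0, 0], 1], [[-26, 28, 0], [0, 0, 0], 1], [[0, 0, 0], [0, 0, 0], 1], [[0, 0, 0], [0, 0, 0], 1]])

```text
time: 41.15
tool_pos: [457.2, -330.5, 164.7]
tool_rot: [-3.136, 0.008, 0.171]
contact_force: [0.5, -0.4, 0.3]
gripper_width: 1.0
```

```bash
cat > pt.py <<'E'
from h import *
p=imaging.camera('wrist')
print('pot',[(q.round(),plane(p,q,0)[:2].round(1),round(c,2)) for q,c in pin(p,'pot')],[(e:=np.round(d['extent']),plane(p,((e[0]+e[2])/2,(e[1]+e[3])/2),22)[:2].round(1)) for d in models.search_frame(p,'pot')])
E
python3 pt.py; python3 -c "
from h import *
go((460,-325),80,9.6)"
```

```text
pot [(array([267., 165.]), array([ 460.6, -324.8]), 0.59)] [(array([238., 140., 300., 208.]), array([ 462.7, -328.2]))]
t 41.3 pos [ 458.  -329.3  164.8] tool shift [ 3.3 -3.5 84.8] | 85.0 turn [-0.3  0.4  0.3] shift in final frame [ 2.7 -3.9 84.8] grip 0.998 F [-0.5  0.1  1. ] j1,j6 [-0.77  0.63]
```

Emit:
step_arm(increments=[[[3.5, -3, 10], [-0.3, 0.4, 0], 1], [[0, 0, 20], [0, 0, 0], 1], [[0, 0, 20], [0, 0, 0], 1], [[0, 0, 20], [0, 0, 0], 1], [[0, 0, 10], [0, 0, 0], 1], [[0, 0, 0], [0, 0, 0], 1], [[0, 0, 0], [0, 0, 0], 1]])

```text
time: 42.0
tool_pos: [465.9, -319.8, 83.8]
tool_rot: [3.139, -0.002, 0.184]
contact_force: [0.9, -0.6, -0.1]
gripper_width: 0.999
```

```bash
python3 pt.py; python3 -c "
from h import *
go((461,-326),12,9.6)"
```

```text
pot [(array([254., 200.]), array([ 461.3, -325.6]), 0.57)] [(array([212., 167., 292., 261.]), array([ 461. , -328.9]))]
t 42.15 pos [ 465.9 -320.3   84.2] tool shift [-6.1  4.5 72.2] | 73.0 turn [ 0.2 -0.1  0.9] shift in final frame [-5.8  4.8 72.2] grip 1.002 F [ 0.4  0.3 -0.1] j1,j6 [-0.75  0.64]
```

Emit:
step_arm(increments=[[[-6, 5, 0], [0, 0, 0.9], 1], [[0, 0, 0], [0, 0, 0], 1], [[0, 0, 10], [0, 0, 0], 1], [[0, 0, 10], [0, 0, 0], 1], [[0, 0, 10], [0, 0, 0], 1], [[0, 0, 5], [0, 0, 0], 1], [[0, 0, 0], [0, 0, 0], 1]])

```text
time: 42.85
tool_pos: [460.6, -327.8, 47.1]
tool_rot: [3.137, -0.004, 0.165]
contact_force: [0.5, -0.3, -0.2]
gripper_width: 1.0
```

```bash
python3 pt.py; python3 -c "
from h import *
go((461,-326.5),11,9.6)"
```

```text
pot [(array([264., 210.]), array([ 461.8, -327.3]), 0.67)] [(array([211., 170., 314., 284.]), array([ 461.3, -329.6]))]
t 43.0 pos [ 461.1 -328.2   48.3] tool shift [ 0.  -1.9 37.3] | 37.0 turn [ 0.3 -0.3 -0.1] shift in final frame [ 0.2 -1.7 37.3] grip 1.001 F [ 0.2 -0.4  0.1] j1,j6 [-0.77  0.64]
```

Emit:
step_arm(increments=[[[0, 0, 10], [0, 0, 0], 1], [[0, 0, 10], [0, 0, 0], 1], [[0, 0, 8], [0, 0, 0], 1], [[0, 0, 5], [0, 0, 0], 1], [[0, 0, 0], [0, 0, 0], 1], [[0, 0, 0], [0, 0, 0], 1]])

```text
time: 43.6
tool_pos: [461.5, -328.4, 12.6]
tool_rot: [3.135, -0.005, 0.166]
contact_force: [-0.4, 0.2, 0.4]
gripper_width: 0.998
```

```bash
python3 -c "
from h import *
go((461.3,-327.5),11,9.6)"
```

```text
t 43.6 pos [ 461.5 -328.4   12.6] tool shift [-0.1 -1.   1.6] | 2.0 turn [ 0.4 -0.3 -0.1] shift in final frame [-0.1 -1.   1.6] grip 0.998 F [-0.4  0.2  0.4] j1,j6 [-0.77  0.64]
```

Emit:
step_arm(increments=[[[0, -1, 0], [0.4, -0.3, 0], 1], [[0, 0, 0], [0, 0, 0], 0], [[0, 0, 0], [0, 0, 0], 0], [[0, 0, 0], [0, 0, 0], 0], [[0, 0, 0], [0, 0, 0], 0], [[0, 0, 0], [0, 0, 0], 0]])

```text
time: 44.2
tool_pos: [462.0, -327.9, 14.0]
tool_rot: [3.141, -0.001, 0.166]
contact_force: [-0.3, -0.5, -0.8]
gripper_width: 0.61
```

Emit:
step_arm(increments=[[[0, 0, -5], [0, 0, 0], 0], [[0, 0, -30], [0, 0, 0], 0], [[0, 0, -30], [0, 0, 0], 0], [[0, 0, -30], [0, 0, 0], 0], [[0, 0, -30], [0, 0, 0], 0], [[0, 0, -20], [0, 0, 0], 0], [[0, 0, 0], [0, 0, 0], 0], [[0, 0, 0], [0, 0, 0], 0]])

```text
time: 45.0
tool_pos: [460.9, -327.0, 165.0]
tool_rot: [-3.14, 0.001, 0.166]
contact_force: [-0.2, 0.2, -0.8]
gripper_width: 0.614
```

```bash
python3 -c "
from h import *
go((555.3,3),150,9.6)"; python3 pt.py
```

```text
t 45.0 pos [ 460.9 -327.   165. ] tool shift [ 147.5 -309.9   15.3] | 344.0 turn [-0.1  0.  -0.1] shift in final frame [ 148.1 -309.6   15. ] grip 0.614 F [-0.2  0.2 -0.8] j1,j6 [-0.77  0.64]
pot [(array([263., 231.]), array([ 473.5, -391.7]), 0.86)] [(array([197., 185., 328., 330.]), array([ 475.8, -410.4]))]
```

Emit:
step_arm(increments=[[[18, -36, 0], [0, 0, 0], 0], [[18, -39, 0], [0, 0, 0], 0], [[18, -39, 0], [0, 0, 0], 0], [[18, -39, 0], [0, 0, 0], 0], [[18, -39, 0], [0, 0, 0], 0], [[19, -39, 0], [0, 0, 0], 0], [[19, -39, 0], [0, 0, 0], 0], [[19, -38, 0], [0, 0, 0], 0], [[0, 0, 0], [0, 0, 0], 0], [[0, 0, 0], [0, 0, 0], 0]])

```text
time: 46.15
tool_pos: [554.1, 13.9, 151.9]
tool_rot: [-3.129, 0.019, 0.162]
contact_force: [0.7, -0.1, -1.2]
gripper_width: 0.615
```

```bash
python3 - <<'E'
from h import *
go((555.3,3),80,9.6)
p=imaging.camera('wrist')
for t in('dish_floor','riser_seat'):print(t,[(q.round(),plane(p,q,H[t])[:2].round(1),round(c,2)) for q,c in pin(p,t)])
E
```

```text
t 46.15 pos [554.1  13.9 151.9] tool shift [ 0.7 11.9 71.8] | 73.0 turn [-0.7  1.1 -0.3] shift in final frame [-0.7 11.  71.9] grip 0.615 F [ 0.7 -0.1 -1.2] j1,j6 [-0.13  1.28]
dish_floor [(array([264.,  21.]), array([532.4, 143. ]), 0.82)]
riser_seat []
```

Emit:
step_arm(increments=[[[-0.5, 11, 0], [-0.7, 1.1, -0.3], 0], [[0, 0, 0], [0, 0, 0], 0], [[0, 0, 15], [0, 0, 0], 0], [[0, 0, 20], [0, 0, 0], 0], [[0, 0, 20], [0, 0, 0], 0], [[0, 0, 20], [0, 0, 0], 0], [[0, 0, 10], [0, 0, 0], 0], [[0, 0, 0], [0, 0, 0], 0], [[0, 0, 0], [0, 0, 0], 0]])

```text
time: 47.2
tool_pos: [555.8, -9.0, 67.1]
tool_rot: [3.138, -0.008, 0.151]
contact_force: [-1.0, -0.2, -0.5]
gripper_width: 0.61
```

```bash
python3 -c "
from h import *
go((555.4,3.2),14,9.6)"
```

```text
t 47.2 pos [555.8  -9.   67.1] tool shift [  1.  -12.4  53.1] | 55.0 turn [ 0.2 -0.5 -0.9] shift in final frame [  1.7 -12.1  53.1] grip 0.61 F [-1.  -0.2 -0.5] j1,j6 [-0.17  1.25]
```

Emit:
step_arm(increments=[[[1.5, -12, 0], [0, -0.5, -0.9], 0], [[0, 0, 0], [0, 0, 0], 0], [[0, 0, 10], [0, 0, 0], 0], [[0, 0, 10], [0, 0, 0], 0], [[0, 0, 10], [0, 0, 0], 0], [[0, 0, 8], [0, 0, 0], 0], [[0, 0, 0], [0, 0, 0], 0]])

```text
time: 47.9
tool_pos: [556.7, 4.0, 28.1]
tool_rot: [3.136, -0.002, 0.169]
contact_force: [1.0, 0.1, -1.0]
gripper_width: 0.612
```

```bash
python3 -c "
from h import *
go((555.4,3.2),14,9.6)"
```

```text
t 47.9 pos [556.7   4.   28.1] tool shift [-1.4  0.5 14.1] | 14.0 turn [ 0.3 -0.1  0.1] shift in final frame [-1.4  0.6 14.1] grip 0.612 F [ 1.   0.1 -1. ] j1,j6 [-0.14  1.26]
```

Emit:
step_arm(increments=[[[-1.5, 0.5, 4], [0, 0, 0], 0], [[0, 0, 4], [0, 0, 0], 0], [[0, 0, 3], [0, 0, 0], 0], [[0, 0, 1.5], [0, 0, 0], 0], [[0, 0, 0.5], [0, 0, 0], 0], [[0, 0, 0], [0, 0, 0], 0]])

```text
time: 48.5
tool_pos: [555.3, 2.8, 14.0]
tool_rot: [3.136, -0.002, 0.169]
contact_force: [-0.6, 0.2, -0.6]
gripper_width: 0.613
```

Emit:
step_arm(increments=[[[0, 0, 1], [0, 0, 0], 0], [[0, 0, 0], [0, 0, 0], 0], [[0, 0, 0], [0, 0, 0], 0.7], [[0, 0, 0], [0, 0, 0], 0.8], [[0, 0, 0], [0, 0, 0], 0.9], [[0, 0, 0], [0, 0, 0], 1], [[0, 0, -10], [0, 0, 0], 1], [[0, 0, -25], [0, 0, 0], 1], [[0, 0, -40], [0, 0, 0], 1], [[0, 0, -40], [0, 0, 0], 1], [[0, 0, -40], [0, 0, 0], 1], [[0, 0, -40], [0, 0, 0], 1], [[0, 0, 0], [0, 0, 0], 1], [[0, 0, 0], [0, 0, 0], 1]])

```text
time: 49.9
tool_pos: [553.7, 4.0, 221.3]
tool_rot: [3.135, -0.005, 0.169]
contact_force: [0.0, 0.3, -0.6]
gripper_width: 1.004
```

```bash
python3 - <<'E'
from h import *
go((450,3),200,9.6)
Z=dict(bottle_a=6,carton=38,dish_floor=6,riser_seat=38)
for n in('wrist','top','side'):
    p=imaging.camera(n); cv2.imwrite(f'pics/end_{n}.png',p['image'])
    for t in('bottle_a','carton','pot','dish_floor','riser_seat','sanitiser'):print(n,t,[(plane(p,q,Z.get(t,0))[:2].round().tolist(),round(c,2)) for q,c in pin(p,t)])
E
```

```text
t 49.9 pos [553.7   4.  221.3] tool shift [-102.5  -16.6   20.7] | 106.0 turn [ 0.4 -0.3  0.1] shift in final frame [-102.4  -16.3   21.3] grip 1.004 F [ 0.   0.3 -0.6] j1,j6 [-0.14  1.26]
wrist bottle_a [([533.0, 121.0], 0.79), ([519.0, 148.0], 0.75), ([550.0, 155.0], 0.75)]
wrist carton [([579.0, -134.0], 0.67)]
wrist pot [([557.0, 1.0], 0.79)]
wrist dish_floor [([533.0, 138.0], 0.91)]
wrist riser_seat [([582.0, -139.0], 0.91)]
wrist sanitiser [([703.0, 73.0], 0.83)]
top bottle_a [([513.0, 264.0], 0.73), ([550.0, 150.0], 0.57), ([612.0, 315.0], 0.52), ([642.0, 255.0], 0.49), ([524.0, 149.0], 0.43)]
top carton [([581.0, -133.0], 0.7)]
top pot []
top dish_floor [([532.0, 136.0], 0.48)]
top riser_seat [([580.0, -131.0], 0.63)]
top sanitiser []
side bottle_a [([621.0, 312.0], 0.95), ([635.0, 254.0], 0.86), ([515.0, 158.0], 0.74), ([542.0, 114.0], 0.7), ([545.0, 165.0], 0.68), ([517.0, 275.0], 0.63)]
side carton [([694.0, 120.0], 0.35)]
side pot [([558.0, 20.0], 0.63)]
side dish_floor [([540.0, 133.0], 0.89)]
side riser_seat [([580.0, -143.0], 0.57)]
side sanitiser [([709.0, 79.0], 0.84)]
```

```bash
python3 -c "
from plant import ctrl
print(ctrl.sign_off(), ctrl.get_state()['time'])"
```

```text
the job is handed in; nothing more can be done
the job is handed in; nothing more can be done
```

The display is set up and handed in at about 50 s of the 115 s allowed, done in the order asked. The three amber bottles are in the dish, the carton is in the riser seat and the pot is between them. I left the purple and turquoise look-alikes alone.

- **Bottles:** an enlarged crop of the top and side views, taken once all three were in the dish, showed them upright. At the end the wrist camera put them at about (533,121), (519,148) and (550,155) around a dish centre near (532,141).
- **First bottle:** its measured distance from the dish centre varied with the camera, about 15–21 mm, against your 20–25 mm. It may stand a few mm further in than intended, nearly touching a neighbour. I left it there.
- **Carton:** its centre reads (579,-134) against the riser at (579,-135). Its top corners were within about 7 pixels of where a seated, aligned carton should appear.
- **Pot:** the wrist camera reads (557,1) and the target midpoint is (555,3). The side camera put it about 17 mm off along the row. I trusted the wrist camera and the release position of (555,3).
- **Sanitiser:** the wrist and side cameras put it within about 10 mm of where they first saw it, and I never moved against it.
- **Detector misses at the end:** the top camera did not find the pot, the sanitiser or one of the three bottles. The side camera reported the carton in a wrong place with low confidence. I had used all my picture views by then, so the final check was by numbers only.

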